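Tip a box lid over onto the drying board

ROBOT

A 7-joint arm with a two-finger parallel gripper is mounted at the origin on the work surface. World frame = base frame: x ahead of the robot, y to its left, z up, the work surface at z = 0. Lengths are in m, angles in rad, forces in N, time in s.
With the tool pointing down it reaches from about 0.4 to 0.85 m from the base axis. Payload 4.5 kg.
Tool frame: the origin (TCP) lies at the very end of the fingers, on their centre line; the grasp point (between the pads) lies 19 mm behind it; x points along the fingers, z is the direction in which the jaws open and shut, and the axes are right-handed (so a half turn about x gives the same grasp; the last joint's range is limited). The gripper opens to 88 mm and grips with 3 to 60 N. Pads are 18 mm wide; open, the fingers measure 123 mm over their backs; the gripper's body (75 mm by 187 mm) begins 45 mm behind the grasp point.
Start: joints at [1.155, 0.689, -0.195, 1.565, 0.157, 0.902, -0.215], TCP at [0.272, -0.563, 0.239] pointing down, gripper open.
Joint ranges: [-3.01, 3.01], [-0.46, 2.08], [-1.47, 1.51], [0.13, 2.56], [-1, 4.14], [0.04, 2.09], [-2.66, 2.66]. Speed limits (rad/s): [2.57, 2.57, 3.14, 3.14, 3.14, 3.14, 3.14].

INTERFACE

Orientations are given as [roll, pitch, yaw] about the fixed x, y, z axes, in that order (R = Rz(yaw) Ry(pitch) Rx(roll)).
In Python, from rig import sense, camera, job_done gives the robot as it stands.
- The arm moves only by the tool apply_moves, never from a script. Its arguments are lists of equal length, an entry for each row: "xyz": the shift along the tool's x, y, z in m, a list of three; "dr": the turn, a rotation vector about the tool's x, y, z in rad, a list of three; "fingers": the finger opening in m, from 0 to 0.0881. A call has 1 to 12 rows; each row shifts and turns the pose as measured when the row begins, along the tool's axes as they then stand; what a row does not reach is not made up. A row lasts 1/8 s, in which the tool goes at most 62.5 mm and 10.7 degrees, less where a joint would pass 70% of its speed; a pose out of reach is approached as far as the arm can. A call is refused whole if a number of a shift passes 0.0625 or a number of a turn 0.188, either way. A call with a gripper value outside its range is refused whole. The fingers move at their own pace and stop on an object; "squeeze" is the grip in N (left out, the last holds). Time passes only in rows, so rows that do not move let the fingers close. It gives the time, the measured TCP pose, the force and the opening at its end, in the units of the state.
- sense(): the state, without advancing time (a new reading comes with each control period).
- camera(name): name is "side" or "top" or "wrist"; returns a dict with "frame" (480x640x3 uint8, red, green, blue), "depth" (480x640 float32, m along the optical axis (not along the pixel's ray), 0 where there is no reading), "fov_y" (degrees; the focal length in pixels is half the picture's height over the tangent of half this angle, whatever the lens; pixels are square), "cx", "cy" (the principal point, pixels), "rvec" (rotation vector, rad) and "tvec" (3), from world to camera coordinates, as OpenCV has them; the wrist camera has in their place "mount" (4x4, takes a point from camera to tool coordinates, whose origin is the TCP and whose axes are the tool frame's). Camera axes: x right, y down, z forward; pixel columns grow to the right and rows downward; lengths in m; the calibration is good to about 2 mm. A picture is of the moment at which its call begins: read the wrist's pose just before it.
- job_done(): hands the job in, once; it reports no verdict.
The state is a dict: "time": time; "joints": joint angles; "joint_velocities": joint speeds; "tau": joint torques, N m; "eef_pos": TCP position; "orientation": TCP orientation; "force": force on the tool from outside, world axes, zero at the start; "moment": the same for the moment, N m; "gripper_width": opening from 0.0 (shut) to 1.0 (fully open).
Only numpy, scipy, OpenCV 4.12 (cv2) and the standard library are available. Lean on these libraries where they do the work, as an engineer would, in place of code of your own. Each camera call takes 0.05 s, during which the arm holds its last target.

TASK

Turn the square wooden box lid over onto the cork board without picking it up: push it across the bench, flat, until it butts against the board's front edge, then tip it up against that edge with the fingertips until it falls over onto the cork, dark face down. Push it on as far as needed so that all of it lies flat on the cork, no corner hanging over an edge. Never lift or carry the lid, and leave everything else where it is.

Things in the scene. Friction and masses are not known exactly. Their poses are not given: they have to be found in the camera images.
- lid: loose square box lid, about 90 g: dark wooden plate 84 x 84 x 8 mm, with a pale plug 64 x 64 x 12 mm centred under it. Starts dark face up on its plug, so the dark rim overhangs 10 mm all round, its lower edge 12 mm above the bench: fingertips leaning forward can catch it there. Origin at the centre, mid-thickness (10 mm above the bench at start, 28 mm once turned over); z out of the dark face, x, y square to the sides
- board: fixed plywood board faced with brown cork, 170 (x) x 340 (y) x 18 mm high, flat on the bench, long front edge facing the robot. Origin at bench height at the middle of the front edge; x level, square to that edge, away from the robot over the board (which covers x 0 to 170 mm, y -170 to 170 mm), z up. Pressed lightly (about 4 N) against this edge, the lid hinges up about it as fingertips raise its near rim
- rim_a (a point): corner of the lid's dark plate at its -x, -y side, half way up the plate's 8 mm edge (42 mm from the centre each way, 6 mm above mid-thickness)
- rim_b (a point): the same at the lid's +x, -y corner
- rim_c (a point): the same at the lid's -x, +y corner
- rim_d (a point): the same at the lid's +x, +y corner
- knob_pale: bystander: loose turned pale wooden knob, 44 mm across, 42 mm high, standing on the cork near one end of the board; origin at the centre of its foot
- knob_red: bystander: the same in reddish wood, near the other end of the board
- wax_tin: bystander: loose yellow tin, 76 mm across, 45 mm high, on the bench; origin at the centre of its underside
- glue: bystander: loose white bottle with orange cap, 54 mm across, 150 mm high; origin at the centre of its underside
- brush: bystander: loose brush, 200 mm long, lying on the bench; origin under its middle, x along it
- gouge: bystander: loose turning gouge, dark handle and steel blade, 340 mm long, 30 mm high, lying on the bench; x along it towards the blade, which ends 180 mm from the origin
- mallet: bystander: loose wooden mallet, 280 mm long, 70 mm high, lying on the bench; x along it towards the head, which ends 170 mm from the origin
Not all that is in view belongs to the job. What is meant by the lid is not grey, and is the larger of those in its own colour.

How it is judged:
On the way, in this order (a step that is already met when the one before it is completed fails the run):
1. the lid, still lying flat and dark face up, butts against the board's front edge (contact force between lid and board above 0.2 N and angle between lid's own z axis and vertical below 0.35 rad), for 0.05 s.
2. the lid is tipped up on edge at the board's front edge (angle between lid's own z axis and vertical between 1 and 2.3 rad and x of lid in the frame of board between -0.07 and 0.05 m), for 0.05 s.
At the end, for the whole second after the job is handed in: the lid lies at rest flat on the cork, dark face down (within 0.09 rad), all four corners within the board's outline (to 1 mm) (angle between lid's own z axis and vertical above 3.05 rad and z of lid in the frame of board between 0.024 and 0.032 m and linear speed of lid below 0.02 m/s and angular speed of lid below 0.1 rad/s and x of rim_a in the frame of board between -0.001 and 0.171 m and y of rim_a in the frame of board between -0.171 and 0.171 m and x of rim_b in the frame of board between -0.001 and 0.171 m and y of rim_b in the frame of board between -0.171 and 0.171 m and x of rim_c in the frame of board between -0.001 and 0.171 m and y of rim_c in the frame of board between -0.171 and 0.171 m and x of rim_d in the frame of board between -0.001 and 0.171 m and y of rim_d in the frame of board between -0.171 and 0.171 m); the robot touches nothing.
It fails at once if the lid is lifted: all its corners are more than 41 mm above the bench (height (world z) of each of rim_a, rim_b, rim_c, rim_d above 0.041 m).
It fails at once if a bystander (knob, tin, bottle, brush, gouge or mallet) is moved more than 15 mm (distance of any of knob_pale, knob_red, wax_tin, glue, brush, gouge, mallet from where it was at the start of the episode above 0.015 m).
It also fails if it takes over 64 s, if anything falls off the work surface, if the arm or the gripper's body presses on something with over 40 N, if the wrist force passes 120 N, or if a joint passes its speed limit or range.

## Working session

There is one attempt and no reset: what is moved stays moved. The work goes in short steps, Python scripts to look and compute and a tool call to move; the robot and the scene stay as the last step left them, time stands still between calls to the robot, and variables do not carry over. Pictures are saved under pics/ and viewed, and the job is handed in when it is done.

Besides the shell and the picture viewer there is one more tool, called after "Request:" as name(argument=value, ...) on one line, values as JSON. apply_moves: Moves the arm, as the interface text tells. Its arguments: {"type":"object","properties":{"xyz":{"type":"array","items":{"type":"array","items":{"type":"number"}}},"dr":{"type":"array","items":{"type":"array","items":{"type":"number"}}},"fingers":{"type":"array","items":{"type":"number"}},"squeeze":{"type":"number"}},"required":["xyz","dr","fingers"]}

```bash
mkdir -p pics; ls; python3 - <<'E'
from rig import sense,camera
import cv2,numpy as np
s=sense();print(s)
for n in ["top","side","wrist"]:
    c=camera(n);cv2.imwrite(f"pics/{n}0.png",c["frame"][:,:,::-1]);np.save(f"pics/{n}0.npy",c["depth"])
    print(n,{k:v for k,v in c.items() if k not in("frame","depth")})
print(sense()["time"])
E
```

```text
pics
{'time': 0.0, 'joints': array([ 1.154767  ,  0.690014  , -0.19452162,  1.56633933,  0.15731665,
        0.90251835, -0.21511746]), 'joint_velocities': array([ 0.00012234,  0.00149707, -0.00096429,  0.00110847, -0.00043434,
        0.00024098, -0.00052204]), 'tau': array([ 7.36777583e-04, -5.27559400e+01, -1.26662023e+00, -1.53429902e+01,
       -5.25753619e-02,  6.49285968e-03,  1.48685945e-04]), 'eef_pos': array([ 0.27143276, -0.56227095,  0.23789277]), 'orientation': array([-3.06488233,  1.56891174,  2.09741858]), 'force': array([-0.4899623 , -0.92570096, -0.00995745]), 'moment': array([-0.05563446,  0.01429243, -0.00336   ]), 'gripper_width': 1.0036559030210865}
top {'fov_y': 48.411117091978745, 'cx': 317.39475099136104, 'cy': 235.95547792943606, 'rvec': array([ 2.12673904, -2.18112747,  0.14300238]), 'tvec': array([0.00832119, 0.59407282, 1.4592104 ])}
side {'fov_y': 50.82687266311282, 'cx': 324.301181260698, 'cy': 238.6256012714825, 'rvec': array([ 0.4834056 , -2.80479332,  1.00444405]), 'tvec': array([0.55655083, 0.17839422, 1.17114448])}
wrist {'fov_y': 67.72723204333792, 'cx': 322.29915996788975, 'cy': 236.69469275380357, 'mount': array([[-7.29411418e-04, -3.06168251e-01,  9.51977137e-01,
        -1.46049955e-01],
       [ 5.58072316e-05, -9.51977402e-01, -3.06168293e-01,
         8.03746695e-02],
       [ 9.99999732e-01, -1.70195440e-04,  7.11469589e-04,
        -4.18868885e-04],
       [ 0.00000000e+00,  0.00000000e+00,  0.00000000e+00,
         1.00000000e+00]])}
0.15
```

View pics/top0.png

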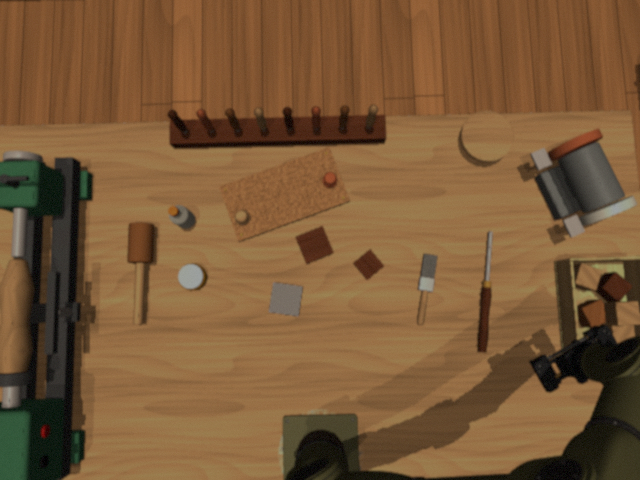

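View pics/side0.png

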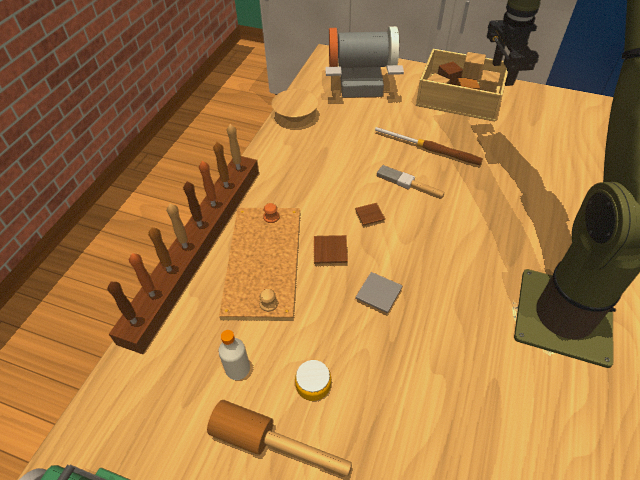

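View pics/wrist0.png

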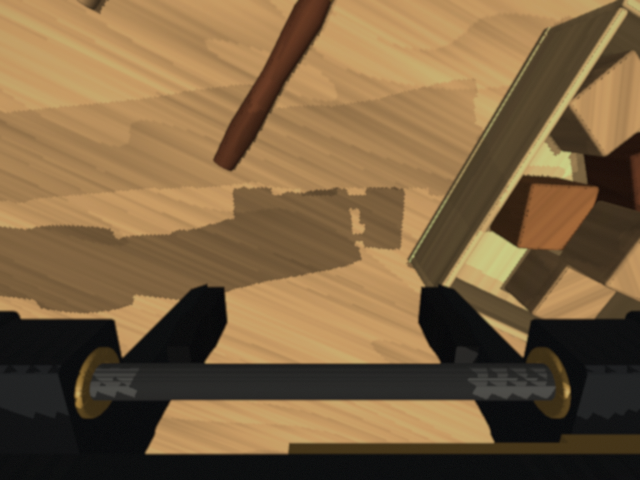

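Candidates for the lid: the large dark-brown plate at top (314,245) and side (331,250), the small dark-brown plate at top (368,264) and side (370,214), and the grey plate at top (286,299) and side (380,292). By the description, the larger brown one at (314,245) is the lid. I'll check it in a close crop.

```bash
python3 - <<'E'
import cv2
a=cv2.imread("pics/top0.png")[135:325,200:410];cv2.imwrite("pics/top0c.png",cv2.resize(a,(800,724),interpolation=cv2.INTER_CUBIC)[:600])
a=cv2.imread("pics/side0.png")[190:340,210:410];cv2.imwrite("pics/side0c.png",cv2.resize(a,(800,600),interpolation=cv2.INTER_CUBIC))
E
```

```text
(no output)
```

View pics/top0c.png

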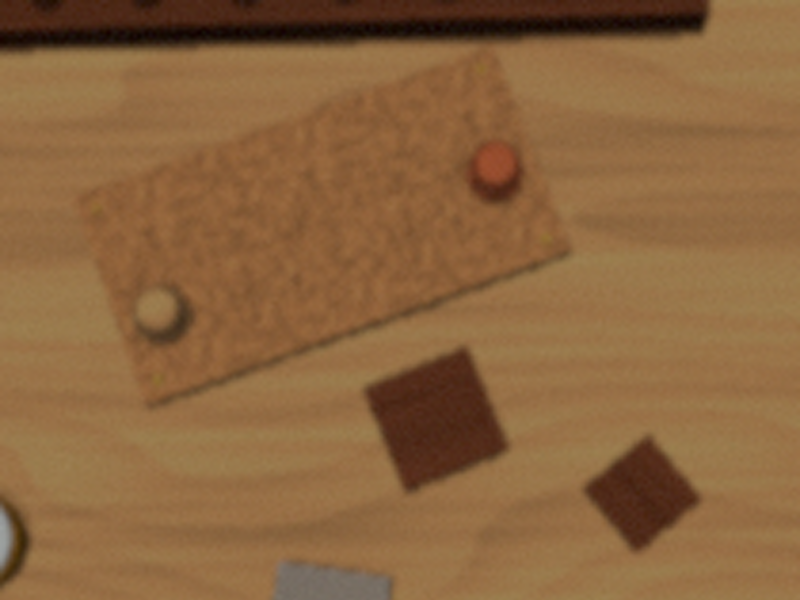

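View pics/side0c.png

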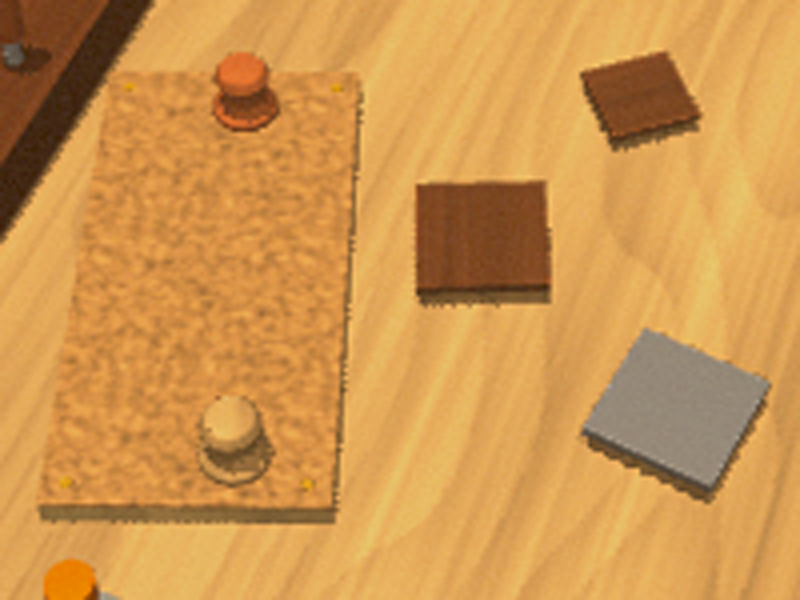

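```bash
cat > h.py <<'E'
import numpy as np,cv2
from rig import sense,camera
from scipy.spatial.transform import Rotation as Ro
def K(c):
    f=240/np.tan(np.radians(c["fov_y"])/2);return np.array([[f,0,c["cx"]],[0,f,c["cy"]],[0,0,1]])
def Rt(c,s=None):
    if "rvec" in c: return cv2.Rodrigues(np.array(c["rvec"]))[0],np.array(c["tvec"])
    T=np.eye(4);T[:3,:3]=Ro.from_euler("xyz",s["orientation"]).as_matrix();T[:3,3]=s["eef_pos"]
    M=np.linalg.inv(T@c["mount"]);return M[:3,:3],M[:3,3]
def plane(c,p,z,s=None):
    R,t=Rt(c,s);k=np.linalg.inv(K(c));out=[]
    for u in np.atleast_2d(p):
        d=R.T@k@[u[0],u[1],1];o=-R.T@t;out.append(o+d*(z-o[2])/d[2])
    return np.array(out)
def tri(c1,p1,c2,p2,s=None):
    P=[K(c)@np.c_[Rt(c,s)] if 0 else K(c)@np.hstack([Rt(c,s)[0],Rt(c,s)[1][:,None]]) for c in(c1,c2)]
    X=cv2.triangulatePoints(P[0],P[1],np.array(p1,float).T,np.array(p2,float).T);return (X[:3]/X[3]).T
def proj(c,X,s=None):
    R,t=Rt(c,s);Y=np.atleast_2d(X)@R.T+t;Y=Y@K(c).T;return Y[:,:2]/Y[:,2:]
def shot(n,name,box=None,s=None,sc=1):
    s=sense();c=camera(n);f=c["frame"][:,:,::-1]
    if box: x0,y0,x1,y1=box;f=f[y0:y1,x0:x1]
    if sc!=1:f=cv2.resize(f,None,fx=sc,fy=sc,interpolation=cv2.INTER_CUBIC)
    cv2.imwrite("pics/"+name,f);return c,s
E
python3 - <<'E'
from h import *
np.set_printoptions(precision=4,suppress=True)
t=camera("top");s=camera("side")
a=np.array([[150,405],[570,250],[492,45],[78,197],[365,388],[466,348],[508,450],[410,492]])/(800/210)+[200,135]
b=np.array([[335,508],[357,75],[110,75],[42,507],[417,292],[417,183],[546,181],[549,288]])/4+[210,190]
print(tri(t,a,s,b))
print(plane(t,a[:4],.018)-plane(s,b[:4],.018));print(plane(t,a[4:],.02)-plane(s,b[4:],.02))
B=(plane(t,a[:4],.018)+plane(s,b[:4],.018))/2;L=(plane(t,a[4:],.02)+plane(s,b[4:],.02))/2
e=B[0]-B[1];print("board",B,np.linalg.norm(e),"mid",(B[0]+B[1])/2)
n=np.array([e[1],-e[0]])/np.linalg.norm(e[:2]);print("n",n,np.arctan2(n[1],n[0]))
print("lid",L,L.mean(0))
for i,j in((0,1),(3,2),(0,3),(1,2)):
    d=L[i]-L[j];print(i,j,np.linalg.norm(d),np.arctan2(d[1],d[0]))
E
```

```text
[[ 0.5884  0.2168  0.008 ]
 [ 0.6993 -0.1021  0.0104]
 [ 0.8606 -0.0478  0.0085]
 [ 0.7499  0.2711  0.0049]
 [ 0.5977  0.0552  0.0075]
 [ 0.6254 -0.0213  0.0162]
 [ 0.5474 -0.0507  0.0161]
 [ 0.5198  0.0234  0.0057]]
[[ 0.0015 -0.0068  0.    ]
 [-0.0006 -0.0063  0.    ]
 [ 0.002  -0.0073  0.    ]
 [ 0.003  -0.0085  0.    ]]
[[ 0.001  -0.0093  0.    ]
 [-0.0014 -0.0032  0.    ]
 [-0.0007 -0.0032  0.    ]
 [-0.0015 -0.0111  0.    ]]
board [[ 0.5864  0.2187  0.018 ]
 [ 0.6971 -0.0987  0.018 ]
 [ 0.8566 -0.0439  0.018 ]
 [ 0.7455  0.2731  0.018 ]] 0.3362190838930164 mid [0.6418 0.06   0.018 ]
n [0.9442 0.3295] 0.33575555806870905
lid [[ 0.5951  0.0593  0.02  ]
 [ 0.6245 -0.0199  0.02  ]
 [ 0.5468 -0.049   0.02  ]
 [ 0.5178  0.0284  0.02  ]] [0.5711 0.0047 0.02  ]
0 1 0.08445187373368589 1.9270147191522253
3 2 0.082682278604755 1.9291257909398316
0 3 0.08319965837416315 0.38031759113824437
1 2 0.0830012843362632 0.3590505410144315
```

The crops confirm it: the large brown lid lies about 44 mm in front of the board and is nearly square to it. Next I'll plan the approach pose. The tool leans forward 25° with its y axis across the board edge, giving two fingertips on the near rim.

```bash
cat > plan.py <<'E'
from h import *
np.set_printoptions(precision=4,suppress=True)
def tgtR(phi,al):
    n=np.array([np.cos(phi),np.sin(phi),0]);up=np.array([0,0,1.])
    x=np.sin(al)*n-np.cos(al)*up;y=np.cos(al)*n+np.sin(al)*up
    return np.c_[x,y,np.cross(x,y)]
def rows(p,R,maxd=.06,maxr=.18,s=None):
    s=s or sense();p0=s["eef_pos"];R0=Ro.from_euler("xyz",s["orientation"]);R1=Ro.from_matrix(R)
    dv=(R0.inv()*R1).as_rotvec();d=np.array(p)-p0
    k=int(max(np.ceil(np.abs(dv).max()/maxr),np.ceil(np.linalg.norm(d)/maxd),1))
    loc=[ (R0*Ro.from_rotvec(dv*i/k)).inv().apply(d/k) for i in range(k)]
    print("rows",k,"dr",(dv/k).round(3).tolist());print(np.round(loc,4).tolist())
E
python3 - <<'E'
from plan import *
s=sense();R=Ro.from_euler("xyz",s["orientation"]).as_matrix();print(R)
n=np.array([np.cos(.336),np.sin(.336),0])
rows(np.array([.532,-.0096,0])-.07*n+[0,0,.14],tgtR(.345,np.radians(25)),maxd=.05,maxr=.15)
E
```

```text
[[-0.0004  0.9005  0.4349]
 [ 0.0007  0.4349 -0.9005]
 [-1.     -0.     -0.0008]]
rows 12 dr [0.009, -0.002, 0.036]
[[0.0082, 0.0338, -0.0327], [0.0094, 0.0332, -0.033], [0.0105, 0.0325, -0.0333], [0.0116, 0.0318, -0.0336], [0.0127, 0.0311, -0.0339], [0.0137, 0.0303, -0.0342], [0.0148, 0.0295, -0.0345], [0.0157, 0.0287, -0.0348], [0.0167, 0.0278, -0.035], [0.0176, 0.0269, -0.0353], [0.0185, 0.0259, -0.0356], [0.0194, 0.0249, -0.0358]]
```

Request:
apply_moves(xyz=[[0.008, 0.034, -0.033], [0.009, 0.033, -0.033], [0.0105, 0.0325, -0.033], [0.0115, 0.032, -0.0335], [0.0125, 0.031, -0.034], [0.0135, 0.03, -0.034], [0.015, 0.0295, -0.0345], [0.0155, 0.0285, -0.035], [0.0165, 0.028, -0.035], [0.0175, 0.027, -0.035], [0.0185, 0.026, -0.0355], [0.0195, 0.025, -0.036]], dr=[[0.009, -0.002, 0.036], [0.009, -0.002, 0.036], [0.009, -0.002, 0.036], [0.009, -0.002, 0.036], [0.009, -0.002, 0.036], [0.009, -0.002, 0.036], [0.009, -0.002, 0.036], [0.009, -0.002, 0.036], [0.009, -0.002, 0.036], [0.009, -0.002, 0.036], [0.009, -0.002, 0.036], [0.009, -0.002, 0.036]], fingers=[0.03, 0.03, 0.03, 0.03, 0.03, 0.03, 0.03, 0.03, 0.03, 0.03, 0.03, 0.03])

```text
time: 1.75
eef_pos: [0.4775, -0.0888, 0.1882]
orientation: [1.675, 1.21, 0.453]
force: [0.1, -1.1, -0.3]
gripper_width: 0.337
```

```bash
python3 - <<'E'
from plan import *
n=np.array([np.cos(.336),np.sin(.336),0])
c,s=shot("wrist","w1.png");print(s["time"],s["eef_pos"],s["force"],s["joints"])
print(Ro.from_euler("xyz",s["orientation"]).as_matrix())
rows(np.array([.532,-.0096,0])-.07*n+[0,0,.14],tgtR(.345,np.radians(25)))
shot("side","s1.png")
E
```

```text
1.75 [ 0.4775 -0.0888  0.1882] [ 0.0538 -1.1165 -0.2514] [ 0.4617  0.571  -0.3379  2.2838 -1.0007  0.043  -0.0259]
[[ 0.3172  0.8821  0.3482]
 [ 0.1545  0.3142 -0.9367]
 [-0.9357  0.3509 -0.0367]]
rows 2 dr [0.003, -0.023, 0.036]
[[0.0248, -0.0075, -0.0246], [0.024, -0.0084, -0.0251]]
```

View pics/w1.png

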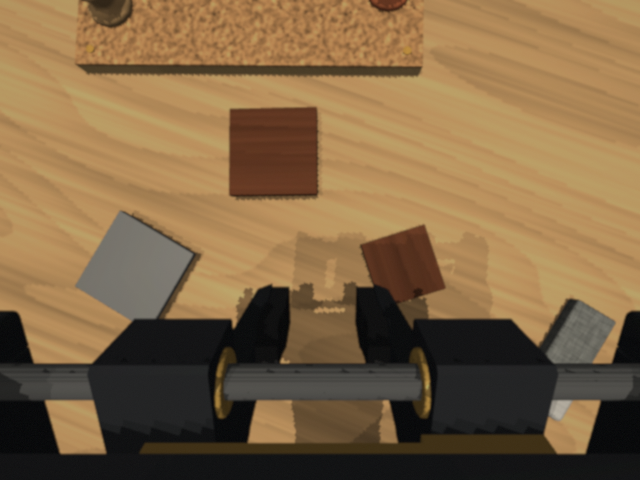

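View pics/s1.png

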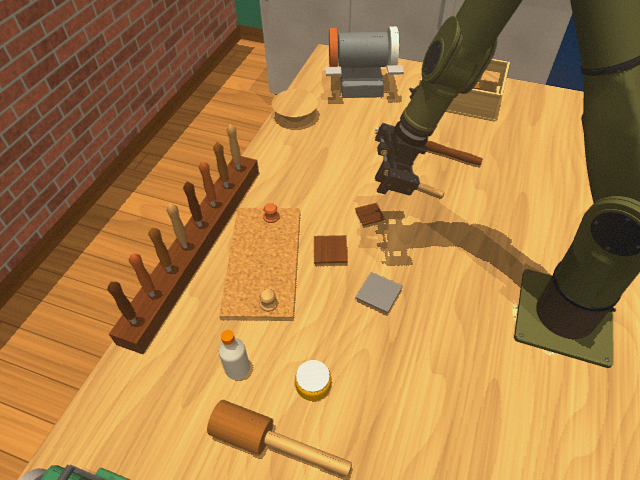

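The wrist image shows the lid at (274,152), square under the board edge at (250,68), with both fingers behind it. Joints 5 and 6 sit at their limits, so leaning forward needs the other wrist branch (J5 near π). I'll fit the arm's kinematics from the readings to find that configuration.

```bash
cat > fk.py <<'E'
import numpy as np, itertools
from scipy.spatial.transform import Rotation as Ro
D=[([1.154767,0.690014,-0.19452162,1.56633933,0.15731665,0.90251835,-0.21511746],[0.27143276,-0.56227095,0.23789277],[-3.06488233,1.56891174,2.09741858]),
([0.4617,0.571,-0.3379,2.2838,-1.0007,0.043,-0.0259],[0.4775,-0.0888,0.1882],[1.675,1.21,0.453])]
if __name__=="__main__":
    best=[]
    for sg in itertools.product([1,-1],repeat=7):
        C=[]
        for q,p,o in D:
            q=np.array(q)*sg
            R=Ro.from_euler("ZYZYZYZ"[0:3],q[:3])*Ro.from_euler("YZY",q[3:6])*Ro.from_euler("Z",q[6])
            C.append(R.inv()*Ro.from_euler("xyz",o))
        best.append(((C[0].inv()*C[1]).magnitude(),sg,C[0].as_matrix().round(2).tolist()))
    best.sort(key=lambda b:b[0])
    for b in best[:6]:print(b)
E
python3 fk.py; python3 -c "
from rig import sense
s=sense();print(s['joints'].tolist(),s['eef_pos'].tolist(),s['orientation'].tolist())"
```

```text
(0.0005487993602398417, (-1, 1, -1, 1, -1, 1, -1), [[0.0, 0.0, -1.0], [-0.0, 1.0, 0.0], [1.0, 0.0, 0.0]])
(0.3780065962555109, (-1, 1, -1, 1, -1, 1, 1), [[0.0, -0.42, -0.91], [0.0, 0.91, -0.42], [1.0, 0.0, 0.0]])
(0.39624388590261755, (1, 1, -1, 1, 1, 1, 1), [[0.03, -0.57, 0.82], [-0.24, -0.8, -0.54], [0.97, -0.19, -0.16]])
(0.3972288371315983, (1, 1, 1, 1, 1, 1, 1), [[-0.0, -0.78, 0.62], [0.0, -0.62, -0.78], [1.0, -0.0, 0.0]])
(0.467802268906792, (-1, 1, 1, 1, -1, 1, -1), [[0.03, 0.29, -0.96], [0.24, 0.93, 0.29], [0.97, -0.24, -0.04]])
(0.6637509115075114, (1, -1, 1, -1, 1, -1, 1), [[0.0, -0.78, 0.62], [0.0, -0.62, -0.78], [1.0, 0.0, 0.0]])
[0.4575351263810904, 0.5705173862881601, -0.342884804043225, 2.281567947245552, -0.9990503645620353, 0.044405796413982866, -0.027095110142583992] [0.47958906203886803, -0.08430358781523288, 0.18921980705788755] [1.6782148741286826, 1.2060362744853115, 0.46535390657955067]
```

```bash
cat >> fk.py <<'E'
SG=np.array([-1,1,-1,1,-1,1,-1])
C=np.array([[0,0,-1],[0,1,0],[1,0,0.]])
def frames(q):
    q=np.array(q)*SG;R=Ro.identity();out=[]
    for a,v in zip("zyzyzyz",q):
        R=R*Ro.from_euler(a,v);out.append(R.as_matrix())
    return out
E
python3 - <<'E'
from fk import *
D.append(([0.4575351263810904,0.5705173862881601,-0.342884804043225,2.281567947245552,-0.9990503645620353,0.044405796413982866,-0.027095110142583992],[0.47958906203886803,-0.08430358781523288,0.18921980705788755],[0,0,0]))
A=[];b=[]
for q,p,o in D:
    F=frames(q);A.append(np.c_[[0,0,1],F[1][:,2],F[3][:,2],F[6][:,2]]);b+=list(p)
A=np.vstack(A);x,r,_,sv=np.linalg.lstsq(A,b,rcond=None);print(x,A@x-b,sv)
A2=[]
for q,p,o in D:
    F=frames(q);A2.append(np.c_[[0,0,1],F[2][:,2],F[2][:,0],F[3][:,2],F[3][:,0],F[6][:,2]])
A=np.vstack(A2);x,r,_,sv=np.linalg.lstsq(A,b,rcond=None);print(x,A@x-b,sv)
E
```

```text
[0.11970824 0.64792402 0.27771194 0.22369442] [ 0.02937754  0.01413882 -0.01466219 -0.0006419  -0.00082131  0.0073825
 -0.0012125  -0.00144726  0.00727969] [3.16120004 1.32264838 0.43951897 0.25345339]
[ 0.07765368  0.83259442 -0.21634483  0.32576974 -0.01752759  0.42823771] [-1.19236484e-06 -1.11411090e-06 -4.71323450e-07  1.23561924e-04
  2.81368365e-04 -5.08125004e-05 -1.20669588e-04 -2.76785628e-04
  5.12838238e-05] [3.40424624 2.42644461 0.53631281 0.41065853 0.24554601 0.08312257]
```

Request:
apply_moves(xyz=[[-0.02, 0, 0], [-0.02, 0, 0], [-0.02, 0.02, 0], [0, 0.03, 0]], dr=[[0, 0, -0.15], [0, 0, -0.15], [0, 0, -0.15], [0, 0, -0.15]], fingers=[0.03, 0.03, 0.03, 0.03])

```text
time: 2.35
eef_pos: [0.5116, -0.078, 0.2139]
orientation: [-2.227, 1.47, 2.843]
force: [1.1, 0.5, -0.3]
gripper_width: 0.339
```

```bash
cat > log.py <<'E'
from rig import sense
import json
s=sense();print(s['joints'].round(3),s['eef_pos'].round(4),s['time'])
open("log.jl","a").write(json.dumps([s['joints'].tolist(),s['eef_pos'].tolist(),s['orientation'].tolist()])+"\n")
E
python3 log.py
```

```text
[-0.278  0.707  0.619  1.847 -0.526  0.868 -0.595] [ 0.5116 -0.078   0.2139] 2.35
```

Request:
apply_moves(xyz=[[0, 0.03, 0], [0, 0.03, 0], [0, 0.03, 0], [0, 0.03, 0]], dr=[[0.18, 0, -0.1], [0.18, 0, -0.1], [0.18, 0, -0.1], [0.18, 0, -0.1]], fingers=[0.03, 0.03, 0.03, 0.03])

```text
time: 2.85
eef_pos: [0.6307, -0.0599, 0.1881]
orientation: [-1.3, 1.117, 3.116]
force: [1.5, -1.0, 0.6]
gripper_width: 0.341
```

```bash
python3 log.py
```

```text
[-0.262  1.128  0.814  1.106 -0.577  1.607 -1.392] [ 0.6307 -0.0599  0.1881] 2.85
```

Request:
apply_moves(xyz=[[-0.02, 0, 0], [-0.02, 0, 0], [-0.02, 0, 0]], dr=[[0.1, 0.15, 0], [0.1, 0.15, 0], [0.1, 0.15, 0]], fingers=[0.03, 0.03, 0.03])

```text
time: 3.22
eef_pos: [0.6557, -0.066, 0.2303]
orientation: [-1.921, 1.08, 2.089]
force: [-0.3, -0.0, -0.0]
gripper_width: 0.34
```

```bash
python3 log.py; python3 - <<'E'
from fk import *
import json
for l in open("log.jl"):D.append(json.loads(l))
np.set_printoptions(precision=4,suppress=True)
b=np.concatenate([d[1] for d in D])
A2=[]
for q,p,o in D:
    F=frames(q);A2.append(np.c_[[0,0,1],F[2][:,2],F[2][:,0],F[3][:,2],F[3][:,0],F[6][:,2]])
A=np.vstack(A2);x,r,_,sv=np.linalg.lstsq(A,b,rcond=None);print(x,(A@x-b).round(4),sv)
for i in (1,):
  A2=[]
  for q,p,o in D:
    F=frames(q);A2.append(np.c_[[0,0,1],F[2][:,2],F[2][:,0],F[3][:,2],F[3][:,0],F[6][:,2],F[5][:,0],F[0][:,0]])
  A=np.vstack(A2);x,r,_,sv=np.linalg.lstsq(A,b,rcond=None);print(x,(A@x-b).round(4),sv)
E
```

```text
[-0.077  1.047  0.761  1.15  -0.876  1.652 -1.58 ] [ 0.6557 -0.066   0.2303] 3.225
[ 0.3133  0.5022  0.0381  0.3326 -0.0207  0.2375] [ 0.0421  0.0298  0.0109  0.0033  0.036   0.0009  0.0094  0.0208 -0.0015
  0.0038  0.015  -0.0035 -0.006  -0.0125 -0.0068] [4.233  3.0933 1.2317 0.7164 0.6487 0.25  ]
[ 0.3858  0.4583 -0.0027  0.3414  0.0071  0.2775 -0.0381  0.0478] [ 0.0511  0.0174  0.0079 -0.0061  0.0055  0.0021  0.0066  0.0156 -0.0069
 -0.0034  0.0081  0.0028 -0.006  -0.0034 -0.0059] [4.2583 4.2082 1.5157 0.9445 0.7531 0.539  0.2556 0.2144]
```

```bash
cat >> fk.py <<'E'
import json,os
def cols(q):
    F=frames(q);X=lambda i:F[i][:,0];Y=lambda i:F[i][:,1];Z=lambda i:F[i][:,2]
    return np.c_[[0,0,1],Z(2),Z(4),Z(6),X(0),Y(0),X(1),X(2),Y(2),X(3),X(4),Y(4),X(5)]
def fit(lam=1e-3):
    if os.path.exists("log.jl"): E=D+[json.loads(l) for l in open("log.jl")]
    A=np.vstack([cols(d[0]) for d in E]);b=np.concatenate([d[1] for d in E])
    w=np.diag([1e-4]*4+[1]*(A.shape[1]-4))*lam
    x=np.linalg.solve(A.T@A+w,A.T@b);return x,(A@x-b)
E
python3 - <<'E'
from fk import *
np.set_printoptions(precision=4,suppress=True)
for l in(1e-2,1e-3,1e-5):
    x,r=fit(l);print(x,r)
E
```

```text
[ 0.346   0.5638  0.3439  0.3268  0.0015 -0.019  -0.0019  0.0008 -0.026
  0.0005 -0.0007 -0.0009  0.0003] [ 0.0001 -0.      0.0002 -0.0001  0.0001 -0.0001  0.0001  0.0001 -0.
  0.     -0.0001  0.     -0.0001  0.     -0.0001]
[ 0.3466  0.5634  0.3445  0.3262  0.0005 -0.0188 -0.0006  0.0003 -0.0267
  0.0001 -0.0001 -0.0005 -0.    ] [ 0.  0.  0. -0.  0. -0.  0.  0.  0.  0. -0.  0. -0.  0. -0.]
[ 0.347   0.5632  0.3448  0.326   0.0001 -0.0188 -0.     -0.     -0.0269
 -0.0001  0.0001 -0.0003 -0.0001] [-0.  0. -0. -0.  0. -0.  0.  0.  0. -0. -0.  0.  0.  0. -0.]
```

The kinematic model now fits the poses to about 0.1 mm. I'll solve IK on the J5≈π branch for the whole flip arc and plan a way there.

```bash
cat >> fk.py <<'E'
from scipy.optimize import least_squares
XP,_=fit(1e-5)
LO=np.array([-3.01,-.46,-1.47,.13,-1,.04,-2.66]);HI=np.array([3.01,2.08,1.51,2.56,4.14,2.09,2.66])
def fk(q): return cols(q)@XP, frames(q)[6]@C
def ik(p,R,q0,w=.01,pref=None):
    pref=q0 if pref is None else pref
    def f(q):
        P,Q=fk(q);return np.r_[(P-p)*10,Ro.from_matrix(R.T@Q).as_rotvec()*3,w*(q-pref)]
    r=least_squares(f,np.clip(q0,LO+.02,HI-.02),bounds=(LO+.01,HI-.01));P,Q=fk(r.x)
    return r.x,np.linalg.norm(P-p),Ro.from_matrix(R.T@Q).magnitude()
E
python3 - <<'E'
from fk import *
from plan import tgtR
np.set_printoptions(precision=3,suppress=True)
n=np.array([np.cos(.345),np.sin(.345),0])
flip=np.diag([1,-1,-1.])
for al in (25,35):
  R=tgtR(.345,np.radians(al))@flip
  for name,p in (("pre",np.array([.532,-.01,0])-.07*n+[0,0,.14]),("low",np.array([.532,-.01,0])-.02*n+[0,0,.008]),("up",np.array([.635,.03,.10]))):
    best=None
    for t in range(12):
        q0=np.random.default_rng(t).uniform([-1,.3,-.7,1,2,.2,-1],[1,1.5,.7,2.4,4,1.2,1])
        r=ik(p,R,q0,.002,np.array([0,.8,0,1.8,3.1,.6,0]))
        sc=r[1]+r[2]+.01*np.abs(r[0]-[0,.8,0,1.8,3.1,.6,0]).sum()
        if best is None or sc<best[0]:best=(sc,r)
    print(al,name,best[1])
E
```

```text
25 pre (array([ 0.411,  0.72 , -0.509,  2.482,  2.774,  0.431, -0.776]), np.float64(1.1209661381376365e-07), 6.33885045872191e-07)
25 low (array([ 0.334,  1.064, -0.473,  2.38 ,  2.821,  0.679, -0.76 ]), np.float64(1.2142283548243023e-07), 6.245140249060881e-07)
25 up (array([ 0.132,  0.838, -0.312,  2.044,  2.514,  0.17 , -0.616]), np.float64(3.755097986698459e-08), 3.0808719474918565e-07)
35 pre (array([ 0.88 ,  1.164, -1.46 ,  2.55 ,  2.068,  1.062,  0.014]), np.float64(0.008022556616469565), 0.028128219874747704)
35 low (array([ 0.41 ,  1.185, -0.515,  2.491,  3.012,  1.003, -0.802]), np.float64(1.790614588553157e-07), 8.830834930510701e-07)
35 up (array([ 0.305,  0.917, -0.547,  2.175,  2.743,  0.499, -0.736]), np.float64(7.366237440072146e-08), 4.9523547168105e-07)
```

```bash
cat > jp.py <<'E'
from fk import *
from rig import sense
np.set_printoptions(precision=3,suppress=True)
def jpath(way,k):
    """Cartesian rows following joint waypoints"""
    q=sense()["joints"];out=[];P=[]
    for w,kk in zip(way,k):
        for i in range(kk):
            out.append(q+(np.array(w)-q)*(i+1)/kk)
        q=np.array(w)
    return out
def emit(Q,show=True):
    s=sense();p=s["eef_pos"];R=Ro.from_euler("xyz",s["orientation"]).as_matrix();xs=[];ds=[]
    for q in Q:
        P,M=fk(q);xs.append((R.T@(P-p)).round(3).tolist());ds.append(Ro.from_matrix(R.T@M).as_rotvec().round(3).tolist())
        if show:
            b=P-M[:,0]*.1; print(P,M[:,0],q[4:])
        p,R=P,M
    print(xs);print(ds)
E
python3 - <<'E'
from jp import *
q=sense()["joints"];print(q)
via=[0.25,.5,0.2,1.7,1.2,.7,-1.1]
Q=jpath([via,[0.411,0.60,-.509,2.3,2.774,0.5,-0.776]],[13,12])
emit(Q)
E
```

```text
[-0.077  1.047  0.761  1.15  -0.876  1.652 -1.58 ]
[ 0.627 -0.114  0.23 ] [-0.269  0.303 -0.914] [-0.717  1.579 -1.543]
[ 0.598 -0.162  0.235] [-0.304  0.191 -0.933] [-0.557  1.506 -1.506]
[ 0.571 -0.21   0.243] [-0.334  0.075 -0.94 ] [-0.397  1.433 -1.469]
[ 0.546 -0.257  0.254] [-0.355 -0.044 -0.934] [-0.237  1.359 -1.432]
[ 0.526 -0.302  0.27 ] [-0.363 -0.164 -0.917] [-0.078  1.286 -1.395]
[ 0.51  -0.345  0.288] [-0.355 -0.283 -0.891] [ 0.082  1.213 -1.358]
[ 0.499 -0.385  0.309] [-0.33  -0.396 -0.857] [ 0.242  1.14  -1.321]
[ 0.495 -0.421  0.332] [-0.287 -0.503 -0.816] [ 0.401  1.066 -1.284]
[ 0.497 -0.452  0.356] [-0.225 -0.597 -0.77 ] [ 0.561  0.993 -1.248]
[ 0.504 -0.476  0.382] [-0.145 -0.678 -0.721] [ 0.721  0.92  -1.211]
[ 0.516 -0.494  0.407] [-0.05  -0.74  -0.671] [ 0.881  0.847 -1.174]
[ 0.531 -0.503  0.433] [ 0.057 -0.781 -0.622] [ 1.04   0.773 -1.137]
[ 0.549 -0.504  0.457] [ 0.171 -0.8   -0.575] [ 1.2  0.7 -1.1]
[ 0.565 -0.489  0.441] [ 0.223 -0.796 -0.562] [ 1.331  0.683 -1.073]
[ 0.581 -0.47   0.423] [ 0.283 -0.781 -0.556] [ 1.462  0.667 -1.046]
[ 0.598 -0.446  0.40
[... 1192 characters left out ...]
028, 0.041], [-0.01, 0.024, 0.045], [-0.01, 0.02, 0.049], [-0.01, 0.015, 0.052]]
[[-0.021, -0.107, 0.047], [-0.036, -0.111, 0.042], [-0.051, -0.114, 0.039], [-0.065, -0.116, 0.037], [-0.079, -0.116, 0.036], [-0.092, -0.116, 0.037], [-0.103, -0.116, 0.038], [-0.114, -0.115, 0.04], [-0.123, -0.115, 0.042], [-0.131, -0.115, 0.044], [-0.138, -0.115, 0.046], [-0.144, -0.116, 0.047], [-0.15, -0.116, 0.046], [-0.175, -0.048, 0.025], [-0.174, -0.055, 0.03], [-0.173, -0.062, 0.035], [-0.17, -0.071, 0.037], [-0.168, -0.079, 0.037], [-0.166, -0.088, 0.036], [-0.163, -0.096, 0.033], [-0.16, -0.104, 0.029], [-0.158, -0.11, 0.022], [-0.156, -0.116, 0.015], [-0.155, -0.12, 0.006], [-0.153, -0.123, -0.004]]
```

Request:
apply_moves(xyz=[[-0.013, 0.006, 0.054], [-0.011, 0.004, 0.055], [-0.008, 0.001, 0.055], [-0.006, -0.001, 0.054], [-0.005, -0.002, 0.052], [-0.004, -0.004, 0.049], [-0.004, -0.005, 0.046], [-0.004, -0.005, 0.042], [-0.005, -0.005, 0.039], [-0.006, -0.004, 0.035]], dr=[[-0.021, -0.107, 0.047], [-0.036, -0.111, 0.042], [-0.051, -0.114, 0.039], [-0.065, -0.116, 0.037], [-0.079, -0.116, 0.036], [-0.092, -0.116, 0.037], [-0.103, -0.116, 0.038], [-0.114, -0.115, 0.04], [-0.123, -0.115, 0.042], [-0.131, -0.115, 0.044]], fingers=[0.03, 0.03, 0.03, 0.03, 0.03, 0.03, 0.03, 0.03, 0.03, 0.03])

```text
time: 4.47
eef_pos: [0.4931, -0.4941, 0.3872]
orientation: [-0.592, 0.782, -1.771]
force: [0.4, -0.8, 0.1]
gripper_width: 0.341
```

```bash
python3 log.py; python3 - <<'E'
from jp import *
Q=jpath([[0.25,.5,0.2,1.7,1.2,.7,-1.1],[0.411,0.60,-.509,2.3,2.774,0.5,-0.776]],[4,12])
emit(Q,False)
E
```

```text
[-0.121  0.813  1.044  1.607  0.048  0.668 -0.598] [ 0.4931 -0.4941  0.3872] 4.475
[[0.014, -0.01, -0.005], [-0.002, -0.001, 0.012], [-0.018, 0.005, 0.03], [-0.035, 0.007, 0.048], [0.0, 0.027, -0.003], [-0.002, 0.031, 0.002], [-0.004, 0.033, 0.007], [-0.005, 0.035, 0.013], [-0.006, 0.036, 0.019], [-0.008, 0.035, 0.025], [-0.008, 0.034, 0.031], [-0.009, 0.031, 0.036], [-0.01, 0.028, 0.041], [-0.01, 0.024, 0.045], [-0.01, 0.02, 0.049], [-0.01, 0.015, 0.052]]
[[-0.12, 0.006, -0.006], [-0.114, -0.056, 0.022], [-0.098, -0.117, 0.041], [-0.078, -0.172, 0.05], [-0.175, -0.048, 0.025], [-0.174, -0.055, 0.03], [-0.173, -0.062, 0.035], [-0.17, -0.071, 0.037], [-0.168, -0.079, 0.037], [-0.166, -0.088, 0.036], [-0.163, -0.096, 0.033], [-0.16, -0.104, 0.029], [-0.158, -0.11, 0.022], [-0.156, -0.116, 0.015], [-0.155, -0.12, 0.006], [-0.153, -0.123, -0.004]]
```

```bash
cat >> fk.py <<'E'
def jac(q,e=1e-5):
    P,M=fk(q);J=np.zeros((6,7))
    for i in range(7):
        d=np.array(q,float);d[i]+=e;P2,M2=fk(d);J[:3,i]=(P2-P)/e;J[3:,i]=Ro.from_matrix(M2@M.T).as_rotvec()/e
    return J
def follow(q,p,R,n=40,W=np.ones(7)):
    q=np.array(q,float);P0,M0=fk(q);dv=Ro.from_matrix(M0.T@R).as_rotvec()
    for i in range(n):
        Pt=P0+(p-P0)*(i+1)/n;Mt=M0@Ro.from_rotvec(dv*(i+1)/n).as_matrix()
        P,M=fk(q);e=np.r_[Pt-P,Ro.from_matrix(Mt@M.T).as_rotvec()]
        J=jac(q)/W;q=np.clip(q+(np.linalg.pinv(J,rcond=1e-3)@e)/W,LO,HI)
    return q
E
python3 - <<'E'
from fk import *
np.set_printoptions(precision=3,suppress=True)
E=[json.loads(l) for l in open("log.jl")]
E=[D[1]]+E
xyz=[[[-0.02,0,0],[-0.02,0,0],[-0.02,.02,0],[0,.03,0]],[[0,.03,0]]*4,[[-.02,0,0]]*3]
dr=[[[0,0,-.15]]*4,[[.18,0,-.1]]*4,[[.1,.15,0]]*3]
xyz.append([[-0.013, 0.006, 0.054], [-0.011, 0.004, 0.055], [-0.008, 0.001, 0.055], [-0.006, -0.001, 0.054], [-0.005, -0.002, 0.052], [-0.004, -0.004, 0.049], [-0.004, -0.005, 0.046], [-0.004, -0.005, 0.042], [-0.005, -0.005, 0.039], [-0.006, -0.004, 0.035]])
dr.append([[-0.021, -0.107, 0.047], [-0.036, -0.111, 0.042], [-0.051, -0.114, 0.039], [-0.065, -0.116, 0.037], [-0.079, -0.116, 0.036], [-0.092, -0.116, 0.037], [-0.103, -0.116, 0.038], [-0.114, -0.115, 0.04], [-0.123, -0.115, 0.042], [-0.131, -0.115, 0.044]])
for i in range(4):
    q=np.array(E[i][0])
    for a,b in zip(xyz[i],dr[i]):
        P,M=fk(q);q=follow(q,P+M@a,M@Ro.from_rotvec(b).as_matrix(),8)
    # follow to actual end pose
    Ra=Ro.from_euler("xyz",E[i+1][2]).as_matrix()
    q2=follow(E[i][0],np.array(E[i+1][1]),Ra)
    print(i,q,fk(q)[0],"\n actual",np.array(E[i+1][0]),E[i+1][1],"\n direct",q2)
E
```

```text
0 [-0.325  0.734  0.645  1.694 -0.351  1.087 -0.773] [ 0.513 -0.078  0.245] 
 actual [-0.278  0.707  0.619  1.847 -0.526  0.868 -0.595] [0.511575933624045, -0.07803765080901556, 0.21385171513886775] 
 direct [-0.245  0.691  0.555  1.846 -0.475  0.849 -0.649]
1 [-0.241  1.144  0.817  1.09  -0.58   1.645 -1.445] [ 0.624 -0.067  0.186] 
 actual [-0.262  1.128  0.814  1.106 -0.577  1.607 -1.392] [0.6306625113750669, -0.05986120673929102, 0.18814180061585684] 
 direct [-0.26   1.126  0.806  1.106 -0.571  1.605 -1.396]
2 [-0.081  1.027  0.768  1.157 -0.867  1.653 -1.573] [ 0.654 -0.069  0.243] 
 actual [-0.077  1.047  0.761  1.15  -0.876  1.652 -1.58 ] [0.6556687516285892, -0.06597775566318988, 0.2303005124816235] 
 direct [-0.077  1.047  0.76   1.15  -0.876  1.652 -1.58 ]
3 [-0.14   0.813  1.032  1.595  0.039  0.708 -0.634] [ 0.502 -0.476  0.382] 
 actual [-0.121  0.813  1.044  1.607  0.048  0.668 -0.598] [0.4930853944443825, -0.4940772448084349, 0.3872466387335473] 
 direct [-0.114  0.802  1.021  1.607  0.082  0.671 -0.628]
```

```bash
cat > search.py <<'E'
from jp import *
from plan import tgtR
n=np.array([np.cos(.345),np.sin(.345),0]);flip=np.diag([1,-1,-1.])
PRE=np.array([.532,-.01,0])-.07*n+[0,0,.14];RP=tgtR(.345,np.radians(25))@flip
def viol(q): return min((q-LO).min(),(HI-q).min())
if __name__=="__main__":
    q0=sense()["joints"];rng=np.random.default_rng(1);res=[]
    for t in range(150):
        m=rng.uniform([-.4,.2,-.6,1.2,.9,.4,-1.2],[.8,1.,1.0,2.2,2.2,1.1,.6])
        P,M=fk(m)
        if P[2]<.22: continue
        q1=follow(q0,P,M,30)
        P1,M1=fk(q1)
        if np.linalg.norm(P1-P)>.005 : continue
        hi=PRE+[0,0,.08]
        q2=follow(q1,hi,RP,40);q3=follow(q2,PRE,RP,10)
        P3,M3=fk(q3)
        e=np.linalg.norm(P3-PRE)+Ro.from_matrix(M3.T@RP).magnitude()
        if e<.01: res.append((min(viol(q1),viol(q2),viol(q3)),m,q1,q2,q3))
    res.sort(key=lambda r:-r[0]);print(len(res))
    for r in res[:4]:print(*r,sep="\n")
    np.save("m.npy",res[0][1])
E
python3 search.py
```

```text
55
0.09235457451858675
[-0.2572  0.3728  0.0195  2.081   1.3342  0.7242 -0.3346]
[-0.8651  0.5524  1.0084  2.1076  0.8517  0.2138  0.1218]
[ 0.7132  0.6006 -0.9586  2.3865  1.7793  0.3629  0.1591]
[ 0.7028  0.8796 -1.0614  2.4676  2.0832  0.6804 -0.1067]
0.08928389153808247
[ 0.0895  0.5879  0.1542  2.0717  1.0794  0.697  -0.2372]
[-0.2414  0.7008  0.7274  2.0878  0.6542  0.3809  0.1926]
[ 0.5901  0.5398 -0.7425  2.3921  1.992   0.232  -0.0409]
[ 0.6383  0.8239 -0.9218  2.4707  2.2162  0.5889 -0.2339]
0.08819587945991403
[ 0.531   0.395  -0.1287  2.1571  1.3706  0.6023  0.096 ]
[-0.0717  0.5058  0.7963  2.1843  0.9816  0.1444  0.4815]
[ 0.5592  0.5287 -0.692   2.3934  2.0704  0.2063 -0.1168]
[ 0.6158  0.8083 -0.8768  2.4718  2.2649  0.5633 -0.2809]
0.0874543067829201
[0.6984 0.7362 0.5086 1.3637 0.9311 0.4459 0.536 ]
[0.631  0.7702 0.6667 1.3683 0.7168 0.3712 0.6841]
[ 0.5418  0.5227 -0.6642  2.395   2.1226  0.1933 -0.1681]
[ 0.6007  0.7987 -0.8472  2.4725  2.2986  0.5476 -0.3135]
```

```bash
cat >> plan.py <<'E'
def go(p,R,**k): rows(p,R,**k)
E
python3 - <<'E'
from search import *
from plan import rows
m=[0.0895,0.5879,0.1542,2.0717,1.0794,0.697,-0.2372]
P,M=fk(m);print(P,M[:,0],M[:,2]);rows(P,M,maxd=.05,maxr=.13)
E
```

```text
[ 0.4405 -0.3415  0.2642] [-0.0478 -0.6385 -0.7681] [ 0.8798  0.3372 -0.335 ]
rows 13 dr [-0.125, -0.005, 0.009]
[[-0.0009, 0.0027, -0.0153], [-0.001, 0.0046, -0.0149], [-0.001, 0.0064, -0.0142], [-0.001, 0.0082, -0.0133], [-0.001, 0.0098, -0.0121], [-0.0009, 0.0112, -0.0108], [-0.0009, 0.0125, -0.0093], [-0.0008, 0.0135, -0.0077], [-0.0007, 0.0144, -0.006], [-0.0006, 0.015, -0.0041], [-0.0005, 0.0154, -0.0022], [-0.0003, 0.0156, -0.0003], [-0.0002, 0.0155, 0.0016]]
```

Request:
apply_moves(xyz=[[-0.001, 0.003, -0.0155], [-0.001, 0.005, -0.015], [-0.001, 0.0065, -0.0145], [-0.001, 0.008, -0.0135], [-0.001, 0.01, -0.0125], [-0.001, 0.0115, -0.011], [-0.001, 0.013, -0.0095], [-0.001, 0.014, -0.008], [-0.001, 0.015, -0.006], [-0.0005, 0.0155, -0.004], [-0.0005, 0.016, -0.002], [0, 0.016, 0]], dr=[[-0.13, -0.005, 0.01], [-0.13, -0.005, 0.01], [-0.13, -0.005, 0.01], [-0.13, -0.005, 0.01], [-0.13, -0.005, 0.01], [-0.13, -0.005, 0.01], [-0.13, -0.005, 0.01], [-0.13, -0.005, 0.01], [-0.13, -0.005, 0.01], [-0.13, -0.005, 0.01], [-0.13, -0.005, 0.01], [-0.13, -0.005, 0.01]], fingers=[0.03, 0.03, 0.03, 0.03, 0.03, 0.03, 0.03, 0.03, 0.03, 0.03, 0.03, 0.03])

```text
time: 5.98
eef_pos: [0.4269, -0.3504, 0.2699]
orientation: [-2.122, 0.882, -1.666]
force: [-0.7, 0.0, -0.4]
gripper_width: 0.339
```

```bash
python3 log.py; python3 - <<'E'
from search import *
from plan import rows
q=sense()["joints"]
PRE=np.array([.532,-.01,0])-.05*n+[0,0,.14]
hi=PRE+[0.02,0,.08]
print(follow(q,hi,RP,40),follow(follow(q,hi,RP,40),PRE,RP,20))
rows(hi,RP,maxd=.05,maxr=.14)
E
```

```text
[-0.22   0.681  0.73   2.097  0.652  0.385  0.207] [ 0.4269 -0.3504  0.2699] 5.975
[ 0.451   0.5372 -0.569   2.2996  1.8865  0.1397  0.0625] [ 0.6021  0.8162 -0.8867  2.4217  2.1899  0.5502 -0.2103]
rows 9 dr [-0.134, -0.112, -0.014]
[[-0.019, 0.0243, 0.0211], [-0.0167, 0.0209, 0.0261], [-0.0138, 0.0169, 0.0304], [-0.0104, 0.0124, 0.0337], [-0.0067, 0.0076, 0.036], [-0.0026, 0.0026, 0.0372], [0.0015, -0.0024, 0.0373], [0.0057, -0.0073, 0.0362], [0.0098, -0.0119, 0.0341]]
```

Request:
apply_moves(xyz=[[-0.019, 0.0245, 0.021], [-0.0165, 0.021, 0.026], [-0.014, 0.017, 0.0305], [-0.0105, 0.0125, 0.0335], [-0.0065, 0.0075, 0.036], [-0.0025, 0.0025, 0.037], [0.0015, -0.0025, 0.0375], [0.0055, -0.0075, 0.036], [0.01, -0.012, 0.034]], dr=[[-0.134, -0.112, -0.014], [-0.134, -0.112, -0.014], [-0.134, -0.112, -0.014], [-0.134, -0.112, -0.014], [-0.134, -0.112, -0.014], [-0.134, -0.112, -0.014], [-0.134, -0.112, -0.014], [-0.134, -0.112, -0.014], [-0.134, -0.112, -0.014]], fingers=[0.03, 0.03, 0.03, 0.03, 0.03, 0.03, 0.03, 0.03, 0.03])

```text
time: 7.1
eef_pos: [0.5101, -0.073, 0.2113]
orientation: [-1.627, 1.178, 0.124]
force: [-0.5, 0.3, 0.1]
gripper_width: 0.346
```

```bash
python3 log.py; python3 - <<'E'
from search import *
from plan import rows
q=sense()["joints"]
PRE=np.array([.532,-.01,0])-.05*n+[0,0,.12]
print(follow(q,PRE,RP,20))
rows(PRE,RP,maxd=.03,maxr=.14)
E
```

```text
[ 0.274  0.519 -0.246  2.276  2.145  0.05  -0.302] [ 0.5101 -0.073   0.2113] 7.1
[ 0.5093  0.8237 -0.7242  2.4387  2.4352  0.5271 -0.4399]
rows 4 dr [-0.036, -0.022, -0.011]
[[0.0192, 0.0125, 0.0129], [0.0194, 0.0122, 0.013], [0.0195, 0.012, 0.013], [0.0197, 0.0117, 0.013]]
```

Request:
apply_moves(xyz=[[0.019, 0.0125, 0.013], [0.0195, 0.012, 0.013], [0.0195, 0.012, 0.013], [0.0195, 0.012, 0.013]], dr=[[-0.036, -0.022, -0.011], [-0.036, -0.022, -0.011], [-0.036, -0.022, -0.011], [-0.036, -0.022, -0.011]], fingers=[0.03, 0.03, 0.03, 0.03])

```text
time: 7.6
eef_pos: [0.4881, -0.029, 0.1207]
orientation: [-1.571, 1.125, 0.341]
force: [-0.3, -0.6, -1.0]
gripper_width: 0.338
```

```bash
python3 log.py; python3 - <<'E'
from plan import *
c,s=shot("wrist","w2.png");print(s["eef_pos"],s["orientation"])
c,s=shot("side","s2.png",box=(200,100,520,340),sc=2.5)
c,s=shot("top","t2.png",box=(200,120,440,300),sc=3.3)
E
```

```text
[ 0.533  0.834 -0.755  2.436  2.412  0.544 -0.41 ] [ 0.4881 -0.029   0.1207] 7.6
[ 0.4881 -0.029   0.1207] [-1.5708  1.125   0.3408]
```

View pics/w2.png

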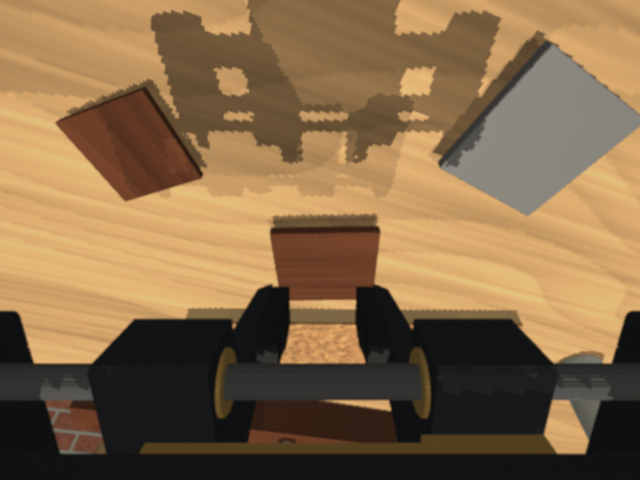

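View pics/s2.png

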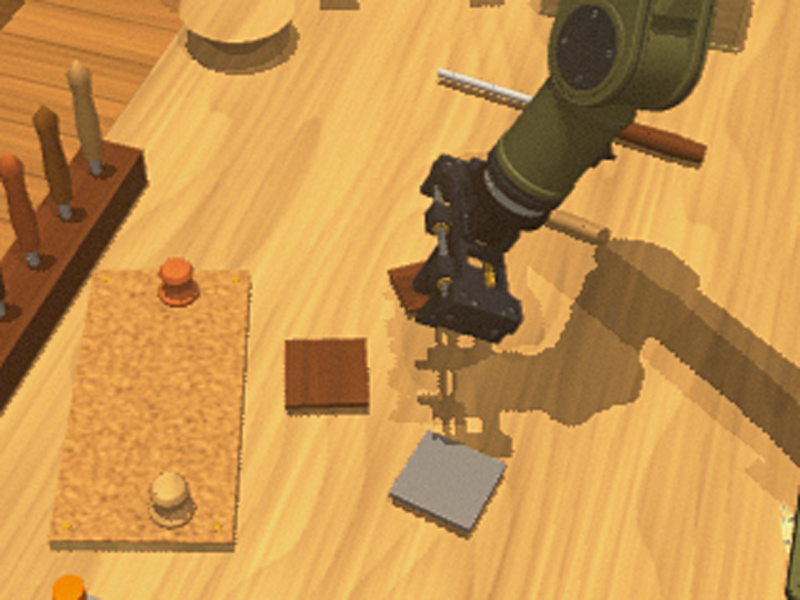

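View pics/t2.png

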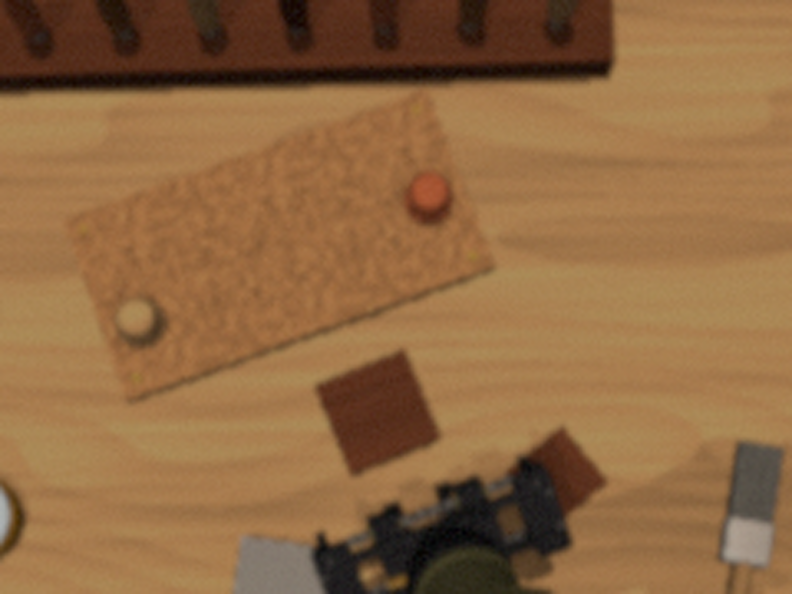

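```bash
python3 - <<'E'
import cv2
a=cv2.imread("pics/w2.png")[200:340,170:540];cv2.imwrite("pics/w2c.png",cv2.resize(a,(800,303),interpolation=cv2.INTER_CUBIC))
E
```

```text
(no output)
```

View pics/w2c.png

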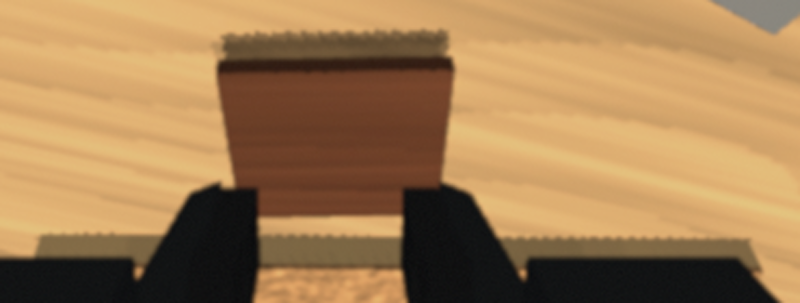

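```bash
python3 - <<'E'
from plan import *
s=sense();c=camera("wrist")
L=plane(c,[[271.8,232.8],[379.5,231.9],[289.3,299.4],[356.4,298.5]],.02,s);B=plane(c,[[289.3,323.5],[356,323]],.018,s)
print(L,B)
d=L[0]-L[1];print(np.linalg.norm(d),np.arctan2(-d[0],d[1]) , np.arctan2(*( (L[2]-L[3])[[0,1]]*[-1,1])))
d=B[0]-B[1];print("board",np.arctan2(d[0],-d[1]), np.arctan2(-d[0],d[1]))
# express in hand frame: forward distance along n and lateral from TCP
R=Ro.from_euler("xyz",s["orientation"]).as_matrix();z=R[:,2];nn=np.cross([0,0,1],z);nn/=np.linalg.norm(nn)
if nn@R[:,0]<0: nn=-nn
print("n",nn,"z",z,s["eef_pos"])
for X in(L,B):print([((x-s["eef_pos"])@nn).round(4) for x in X],[((x-s["eef_pos"])@z).round(4) for x in X])
E
```

```text
[[ 0.5448 -0.0478  0.02  ]
 [ 0.517   0.0281  0.02  ]
 [ 0.6193 -0.0129  0.02  ]
 [ 0.5978  0.044   0.02  ]] [[ 0.6595 -0.0016  0.018 ]
 [ 0.6368  0.0604  0.018 ]]
0.08077291098431987 -2.7907747693983427 -2.780697925049065
board 0.35197267191327586 -2.7896199816765175
n [ 0.9425  0.3341 -0.    ] z [-0.3341  0.9425  0.0021] [ 0.487  -0.0287  0.1201]
[np.float64(0.048), np.float64(0.0472), np.float64(0.1299), np.float64(0.1287)] [np.float64(-0.0375), np.float64(0.0432), np.float64(-0.0295), np.float64(0.0312)]
[np.float64(0.1716), np.float64(0.1709)] [np.float64(-0.0323), np.float64(0.0337)]
```

```bash
python3 - <<'E'
from search import *
from plan import rows
s=sense();p=s["eef_pos"]
ph=.350;nn=np.array([np.cos(ph),np.sin(ph),0]);z=np.array([-nn[1],nn[0],0])
T=p+.025*nn+.003*z;T[2]=.010
R=tgtR(ph,np.radians(25))@flip
print(T,follow(s["joints"],T,R,20));rows(T,R,maxd=.02)
E
```

```text
[ 0.5104 -0.0175  0.01  ] [ 0.4852  1.1277 -0.7319  2.3804  2.5324  0.7629 -0.4192]
rows 6 dr [-0.001, -0.001, 0.001]
[[0.0185, 0.0042, 0.0005], [0.0185, 0.0042, 0.0005], [0.0185, 0.0041, 0.0005], [0.0185, 0.0041, 0.0005], [0.0185, 0.0041, 0.0005], [0.0185, 0.0041, 0.0005]]
```

Request:
apply_moves(xyz=[[0.0185, 0.004, 0.0005], [0.0185, 0.004, 0.0005], [0.0185, 0.004, 0.0005], [0.0185, 0.004, 0.0005], [0.0185, 0.004, 0.0005], [0.0185, 0.004, 0.0005]], dr=[[-0.001, -0.001, 0.001], [-0.001, -0.001, 0.001], [-0.001, -0.001, 0.001], [-0.001, -0.001, 0.001], [-0.001, -0.001, 0.001], [-0.001, -0.001, 0.001]], fingers=[0.03, 0.03, 0.03, 0.03, 0.03, 0.03])

```text
time: 8.55
eef_pos: [0.5215, -0.0238, 0.0167]
orientation: [-1.611, 1.122, 0.305]
force: [0.7, -0.3, -0.5]
gripper_width: 0.337
```

```bash
python3 log.py; python3 - <<'E'
from plan import *
c,s=shot("wrist","w3.png");print(s["eef_pos"],s["orientation"],s["force"])
c,s=shot("side","s3.png",box=(280,170,440,290),sc=5)
E
```

```text
[ 0.486  1.11  -0.727  2.365  2.526  0.755 -0.414] [ 0.5215 -0.0238  0.0167] 8.55
[ 0.5215 -0.0238  0.0167] [-1.6109  1.1218  0.3046] [ 0.6937 -0.2719 -0.4641]
```

View pics/w3.png

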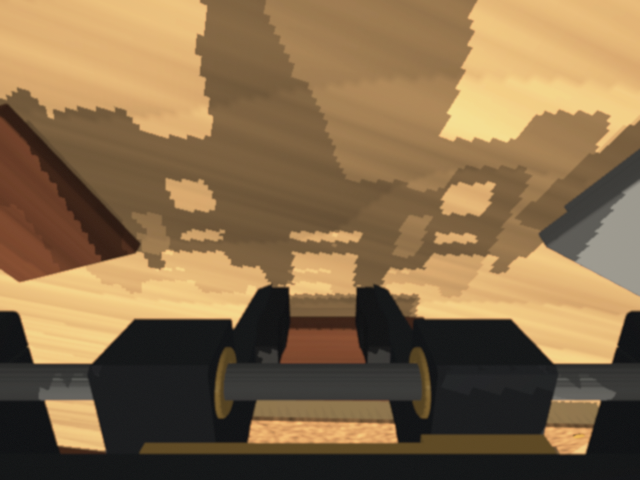

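View pics/s3.png

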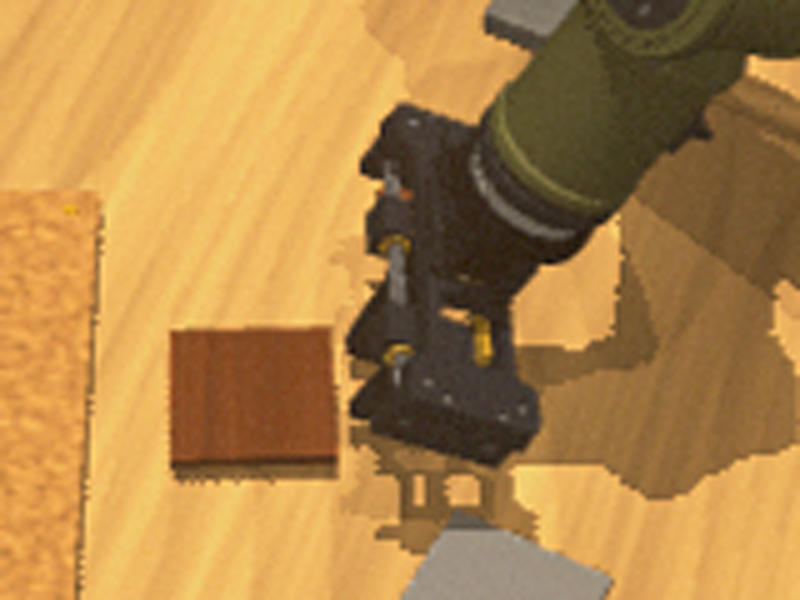

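```bash
cat > tgt.py <<'E'
from search import *
from plan import rows
RIM=np.array([.5309,-.0099,0])
def T(f,h,lat=0,ph=.350,al=25,rim=RIM,**k):
    nn=np.array([np.cos(ph),np.sin(ph),0]);z=np.array([-nn[1],nn[0],0])
    t=rim+f*nn+lat*z;t[2]=h
    R=tgtR(ph,np.radians(al))@flip
    s=sense();print("now",s["eef_pos"],s["orientation"],s["force"],"t",s["time"]);q=follow(s["joints"],t,R,20);print("tgt",t,"q",q);rows(t,R,**k)
E
python3 -c "
from tgt import *
T(-.02,.009,maxd=.01)"
```

```text
now [ 0.5212 -0.0237  0.0158] [-1.608   1.1232  0.3066] [ 0.1993  0.0182 -0.9778] t 8.65
tgt [ 0.5121 -0.0168  0.009 ] q [ 0.4829  1.1289 -0.7305  2.3754  2.5314  0.7603 -0.418 ]
rows 2 dr [-0.001, -0.009, 0.005]
[[0.0016, 0.0042, 0.0048], [0.0017, 0.0042, 0.0048]]
```

Request:
apply_moves(xyz=[[0.0015, 0.004, 0.005], [0.0015, 0.004, 0.005], [0, 0, 0]], dr=[[-0.001, -0.009, 0.005], [-0.001, -0.009, 0.005], [0, 0, 0]], fingers=[0.03, 0.03, 0.03])

```text
time: 9.02
eef_pos: [0.5127, -0.0167, 0.0119]
orientation: [-1.578, 1.132, 0.344]
force: [0.1, 0.6, -0.1]
gripper_width: 0.34
```

```bash
python3 -c "
from tgt import *
T(-.02,.007,maxd=.01)"
```

```text
now [ 0.5127 -0.0167  0.0119] [-1.578   1.1322  0.3439] [ 0.062   0.5663 -0.0764] t 9.025
tgt [ 0.5121 -0.0168  0.007 ] q [ 0.4832  1.1342 -0.7304  2.3747  2.5338  0.7643 -0.4176]
rows 1 dr [0.002, -0.003, 0.002]
[[0.0042, 0.0026, 0.0002]]
```

Request:
apply_moves(xyz=[[0.0045, 0.0025, 0], [0.002, -0.0035, 0], [0.002, -0.0045, 0]], dr=[[0.002, -0.003, 0.002], [0, 0, 0], [0, 0, 0]], fingers=[0.03, 0.03, 0.03])

```text
time: 9.4
eef_pos: [0.5211, -0.0139, 0.0065]
orientation: [-1.569, 1.134, 0.351]
force: [-0.8, 0.1, -0.7]
gripper_width: 0.342
```

```bash
python3 -c "
from tgt import *
T(-.005,.006,maxd=.005)
from h import *
shot('wrist','w4.png',box=(200,250,460,420),sc=3)"
```

```text
now [ 0.5211 -0.0139  0.0065] [-1.5694  1.1343  0.3509] [-0.7633  0.1044 -0.7051] t 9.4
tgt [ 0.5262 -0.0116  0.006 ] q [ 0.4655  1.1275 -0.7213  2.3362  2.5139  0.73   -0.4047]
rows 2 dr [-0.0, 0.0, 0.0]
[[0.0014, -0.0024, 0.0002], [0.0014, -0.0024, 0.0002]]
```

View pics/w4.png

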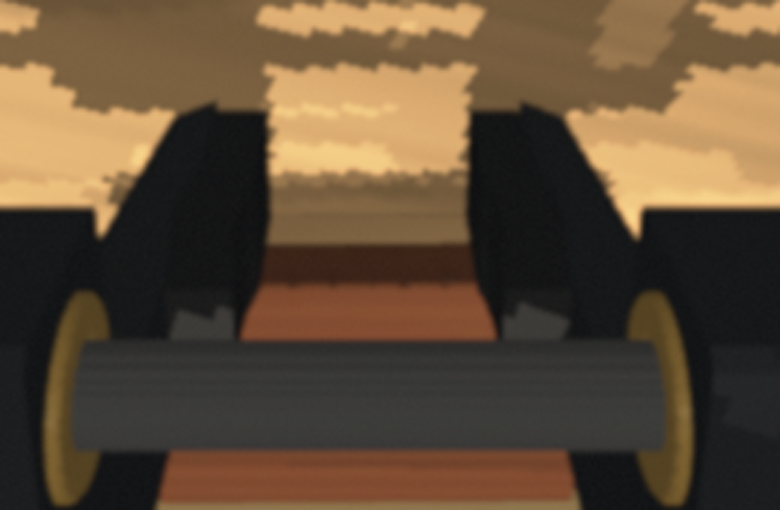

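Request:
apply_moves(xyz=[[0.0021, -0.0045, 0], [0.0021, -0.0045, 0], [0.0021, -0.0045, 0], [0.0021, -0.0045, 0], [0.0021, -0.0045, 0], [0.0021, -0.0045, 0]], dr=[[0, 0, 0], [0, 0, 0], [0, 0, 0], [0, 0, 0], [0, 0, 0], [0, 0, 0]], fingers=[0.03, 0.03, 0.03, 0.03, 0.03, 0.03])

```text
time: 10.2
eef_pos: [0.5515, -0.0027, 0.0067]
orientation: [-1.57, 1.134, 0.351]
force: [0.4, 0.3, 0.3]
gripper_width: 0.34
```

```bash
python3 -c "
from tgt import *
T(.035,.006,maxd=.005)
from h import *
shot('wrist','w5.png',box=(200,250,460,420),sc=3)
shot('top','t5.png',box=(220,140,380,260),sc=5)"
```

```text
now [ 0.5515 -0.0027  0.0067] [-1.5698  1.1339  0.3507] [0.4166 0.2745 0.3014] t 10.2
tgt [0.5638 0.0021 0.006 ] q [ 0.4147  1.1066 -0.6897  2.2337  2.4545  0.636  -0.3674]
rows 3 dr [-0.0, 0.0, 0.0]
[[0.0021, -0.0039, 0.0001], [0.0021, -0.0039, 0.0001], [0.0021, -0.0039, 0.0001]]
```

View pics/w5.png

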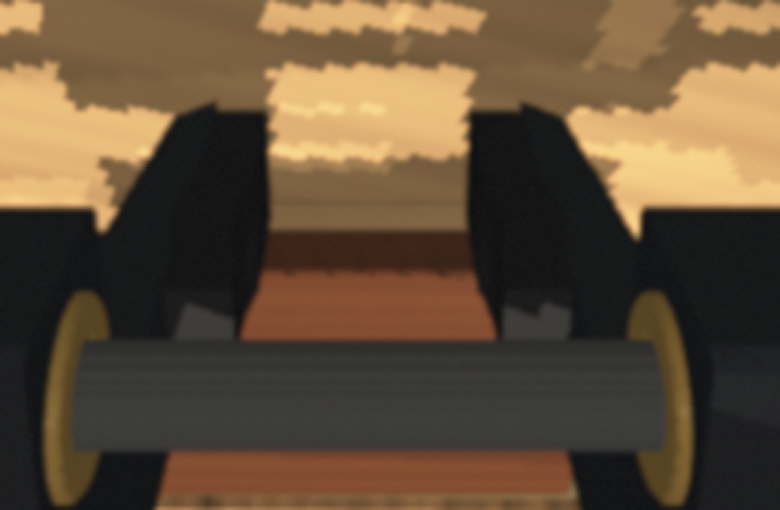

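View pics/t5.png

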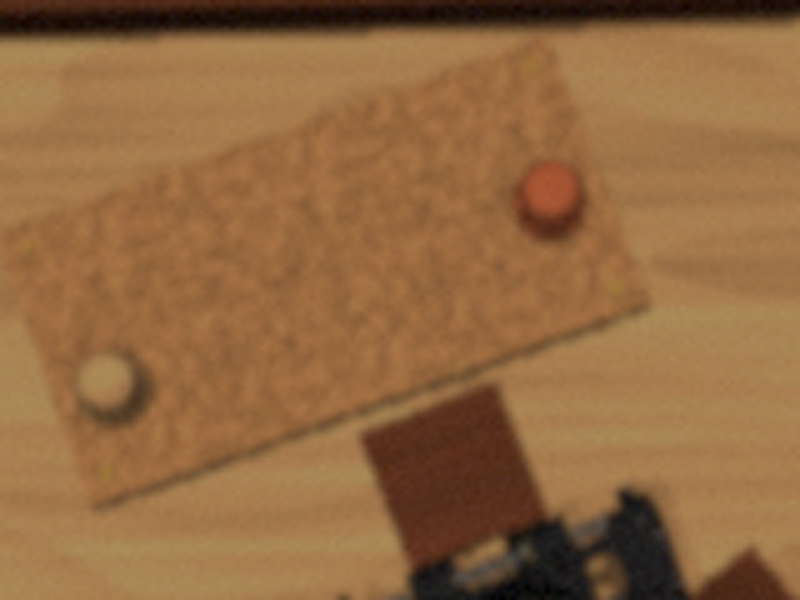

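Request:
apply_moves(xyz=[[0.0018, -0.0036, 0], [0.0018, -0.0036, 0], [0.0018, -0.0036, 0], [0.0009, -0.0018, 0], [0.0009, -0.0018, 0], [0.0009, -0.0018, 0]], dr=[[0, 0, 0], [0, 0, 0], [0, 0, 0], [0, 0, 0], [0, 0, 0], [0, 0, 0]], fingers=[0.03, 0.03, 0.03, 0.03, 0.03, 0.03])

```text
time: 11.05
eef_pos: [0.5646, 0.0028, 0.0047]
orientation: [-1.564, 1.142, 0.356]
force: [-5.8, -2.2, 2.2]
gripper_width: 0.343
```

```bash
python3 -c "
from tgt import *
T(.035,.006,maxd=.005)
from h import *
shot('wrist','w6.png',box=(200,250,460,420),sc=3)
shot('top','t6.png',box=(220,140,380,260),sc=5)"
```

```text
now [0.5646 0.0028 0.0047] [-1.5639  1.1425  0.3559] [-5.7978 -2.2453  2.2032] t 11.05
tgt [0.5638 0.0021 0.006 ] q [ 0.4147  1.1066 -0.6896  2.2337  2.4545  0.636  -0.3675]
rows 1 dr [-0.002, 0.002, -0.008]
[[-0.0016, 0.0004, -0.0004]]
```

View pics/t6.png

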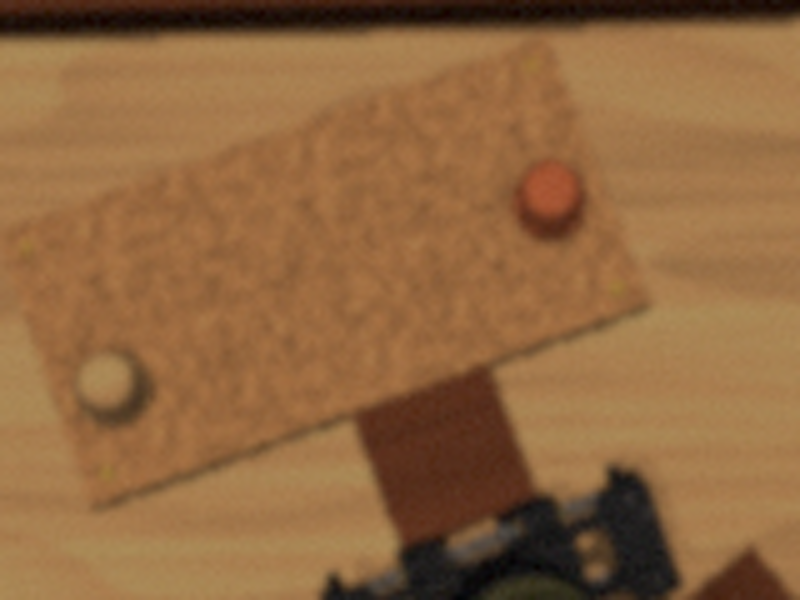

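Request:
apply_moves(xyz=[[-0.0035, -0.003, 0], [-0.0035, -0.003, 0], [-0.0035, -0.003, 0]], dr=[[0, 0, 0], [0, 0, 0], [0, 0, 0]], fingers=[0.03, 0.03, 0.03])

```text
time: 11.52
eef_pos: [0.5647, 0.0036, 0.0171]
orientation: [-1.557, 1.149, 0.362]
force: [-5.2, -1.2, -0.5]
gripper_width: 0.342
```

```bash
python3 -c "
from tgt import *
T(.035,.016,maxd=.005)
from h import *
shot('wrist','w7.png',box=(200,250,460,420),sc=3)
shot('side','s7.png',box=(260,190,420,310),sc=5)"
```

```text
now [0.5647 0.0036 0.0171] [-1.5573  1.1494  0.3616] [-5.1521 -1.249  -0.5484] t 11.525
tgt [0.5638 0.0021 0.016 ] q [ 0.4132  1.0823 -0.6885  2.2364  2.4395  0.6177 -0.3647]
rows 1 dr [-0.003, 0.005, -0.015]
[[0.0004, 0.0017, -0.0011]]
```

View pics/w7.png

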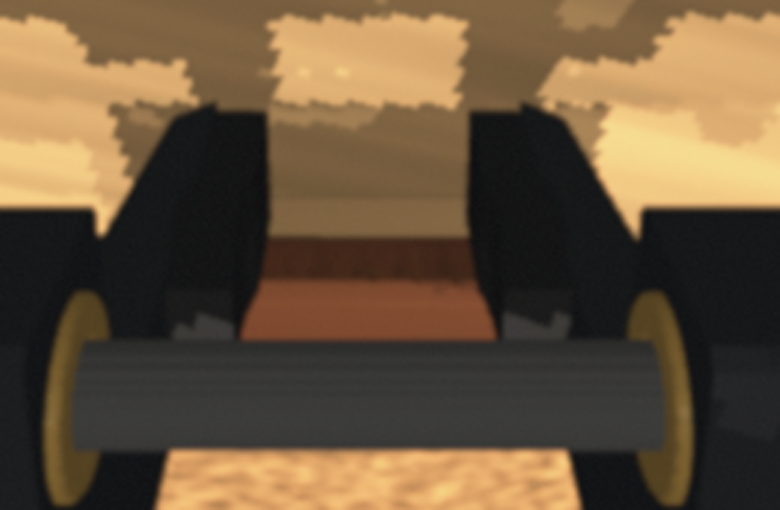

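View pics/s7.png

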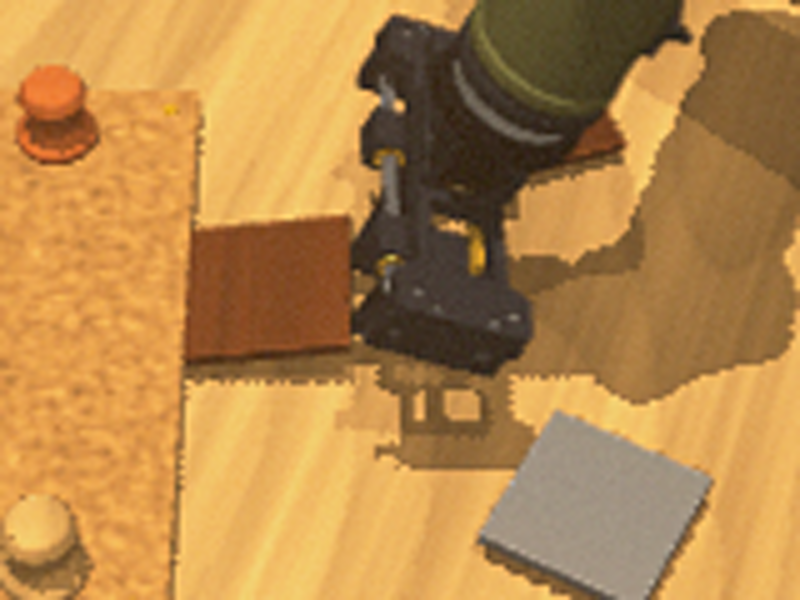

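Request:
apply_moves(xyz=[[-0.0047, -0.004, 0], [-0.0043, -0.0043, 0], [-0.004, -0.0047, 0], [-0.0036, -0.005, 0]], dr=[[0, 0, -0.02], [0, 0, -0.02], [0, 0, -0.02], [0, 0, -0.02]], fingers=[0.03, 0.03, 0.03, 0.03])

```text
time: 12.12
eef_pos: [0.572, 0.0058, 0.0415]
orientation: [-1.562, 1.07, 0.357]
force: [-1.3, -0.6, 0.2]
gripper_width: 0.339
```

```bash
cat > st.py <<'E'
import sys
from h import *
np.set_printoptions(precision=4,suppress=True)
s=sense();R=Ro.from_euler("xyz",s["orientation"]).as_matrix();n=np.array([np.cos(.35),np.sin(.35),0])
# board front edge estimate: rim point + 42+84 mm
H=np.array([.6482,.0295,0])
print("t",s["time"],"tcp",s["eef_pos"],"F",s["force"],"q",s["joints"].round(2),"alpha",np.degrees(np.arccos(-R[2,0])),"yaw",np.arctan2(*(R[:2,0][::-1])),"fwd",(s["eef_pos"]-H)@n,"lat",(s["eef_pos"]-H)@[-n[1],n[0],0])
for v in sys.argv[2:]:
    shot(v,f"{v}{sys.argv[1]}.png",box={"wrist":(160,220,480,460),"side":(240,160,420,300),"top":(220,140,380,260)}[v],sc={"wrist":2.4,"side":4,"top":5}[v])
E
python3 st.py 8 wrist side
```

```text
t 12.125 tcp [0.572  0.0058 0.0415] F [-1.3017 -0.5623  0.22  ] q [ 0.45  1.06 -0.74  2.26  2.48  0.65 -0.39] alpha 28.721730783564883 yaw 0.3570258967642182 fwd -0.07965678895539682 lat 0.003887320155159381
```

View pics/side8.png

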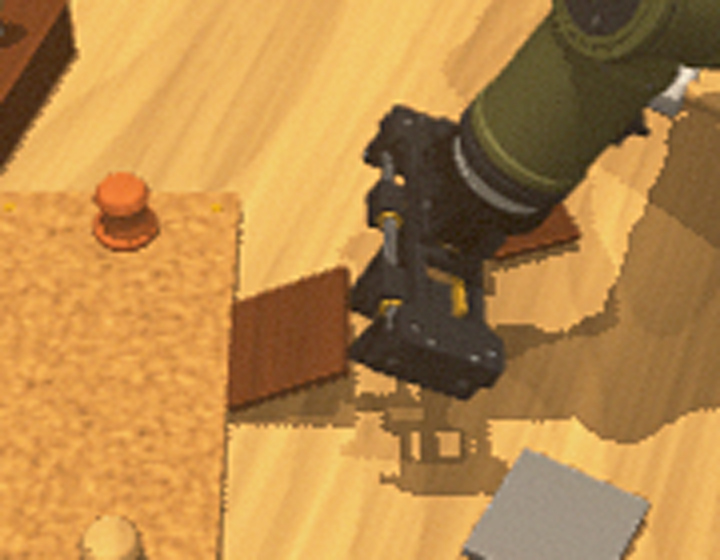

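View pics/wrist8.png

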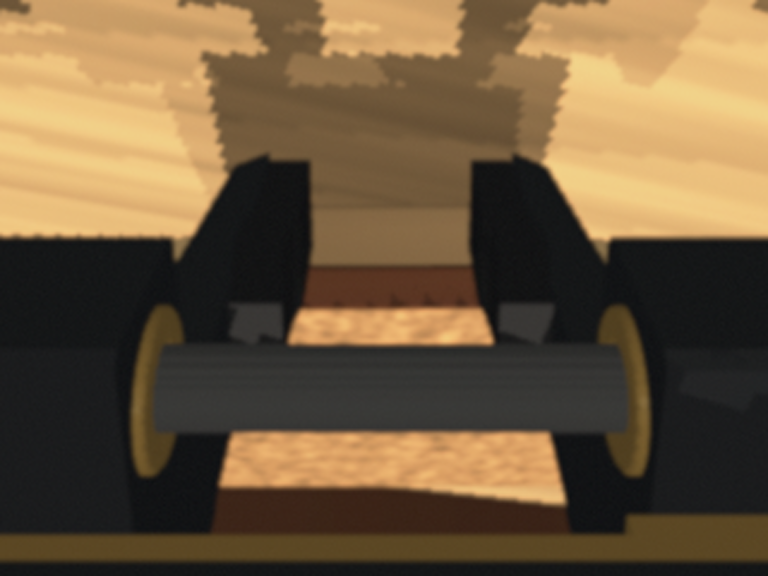

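Request:
apply_moves(xyz=[[-0.0028, -0.006, 0], [-0.0024, -0.0063, 0], [-0.0019, -0.0065, 0], [-0.0014, -0.0068, 0]], dr=[[0, 0, -0.02], [0, 0, -0.02], [0, 0, -0.02], [0, 0, -0.02]], fingers=[0.03, 0.03, 0.03, 0.03])

```text
time: 12.72
eef_pos: [0.5928, 0.0127, 0.0645]
orientation: [-1.566, 0.98, 0.352]
force: [-1.8, -1.1, 1.0]
gripper_width: 0.34
```

```bash
python3 st.py 9 wrist side
```

```text
t 12.725 tcp [0.5928 0.0127 0.0645] F [-1.8072 -1.0576  1.0104] q [ 0.48  1.06 -0.8   2.27  2.55  0.71 -0.42] alpha 33.878162337221305 yaw 0.35247397263181496 fwd -0.05776991450853178 lat 0.00324154720896718
```

View pics/side9.png

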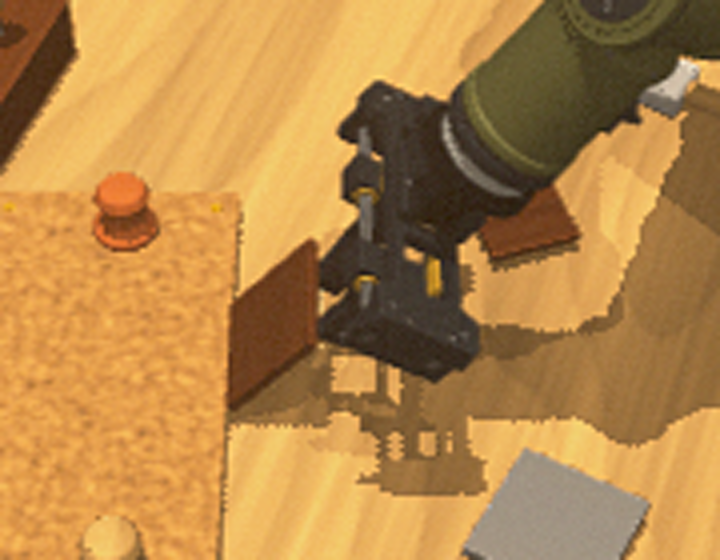

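View pics/wrist9.png

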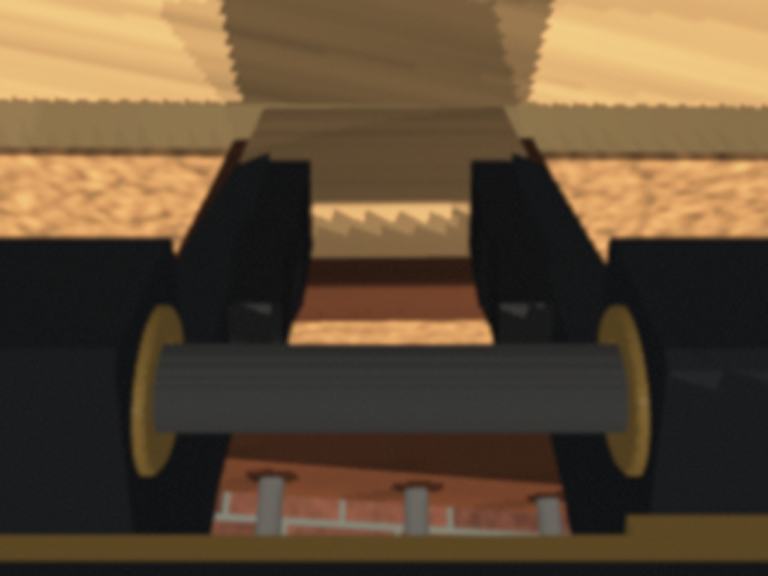

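Request:
apply_moves(xyz=[[-0.0005, -0.0068, 0], [0, -0.0068, 0], [0.0003, -0.0068, 0], [0.0007, -0.0068, 0]], dr=[[0, 0, 0], [0, 0, 0], [0, 0, 0], [0, 0, 0]], fingers=[0.03, 0.03, 0.03, 0.03])

```text
time: 13.32
eef_pos: [0.6102, 0.0188, 0.0802]
orientation: [-1.568, 0.986, 0.351]
force: [-6.1, -2.8, 8.8]
gripper_width: 0.344
```

```bash
python3 st.py 10 wrist side
```

```text
t 13.325 tcp [0.6102 0.0188 0.0802] F [-6.1124 -2.8153  8.8483] q [ 0.46  1.02 -0.78  2.22  2.49  0.63 -0.4 ] alpha 33.481244219316295 yaw 0.3513242473288645 fwd -0.039344400352584616 lat 0.0029459798093529454
```

View pics/side10.png

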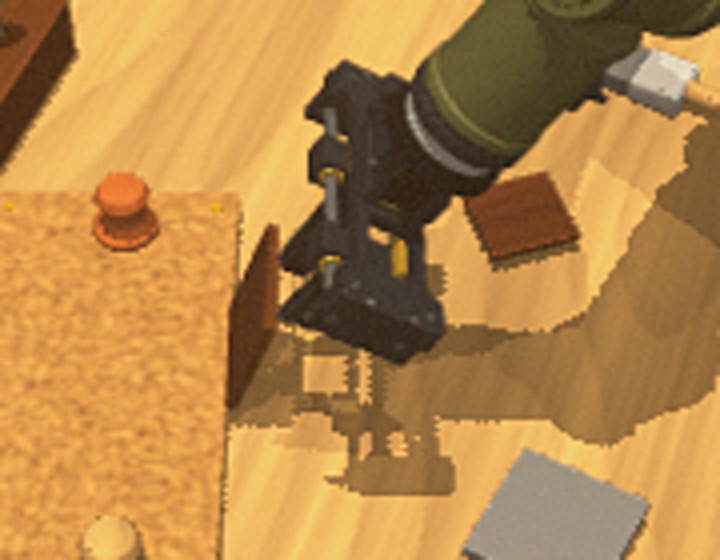

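View pics/wrist10.png

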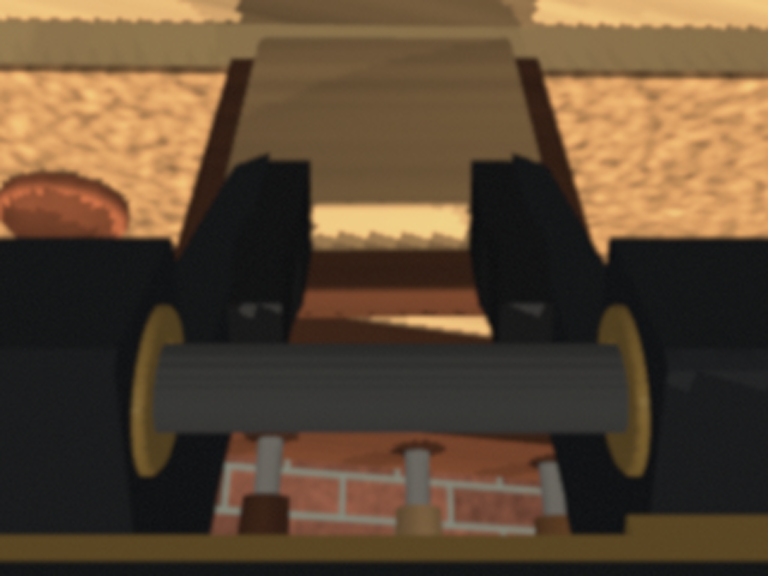

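Request:
apply_moves(xyz=[[-0.0025, -0.0035, 0], [0.0002, -0.0049, 0]], dr=[[0, 0, 0], [0, 0, 0]], fingers=[0.03, 0.03])

```text
time: 13.68
eef_pos: [0.6179, 0.0216, 0.0887]
orientation: [-1.57, 0.983, 0.35]
force: [-0.2, 0.1, -0.5]
gripper_width: 0.346
```

```bash
python3 st.py 11 wrist side
```

```text
t 13.675 tcp [0.6179 0.0216 0.0887] F [-0.2042  0.0709 -0.4688] q [ 0.45  1.   -0.77  2.2   2.47  0.6  -0.39] alpha 33.704781319796844 yaw 0.35009050501511346 fwd -0.031133838652960235 lat 0.0029867131882363525
```

View pics/side11.png

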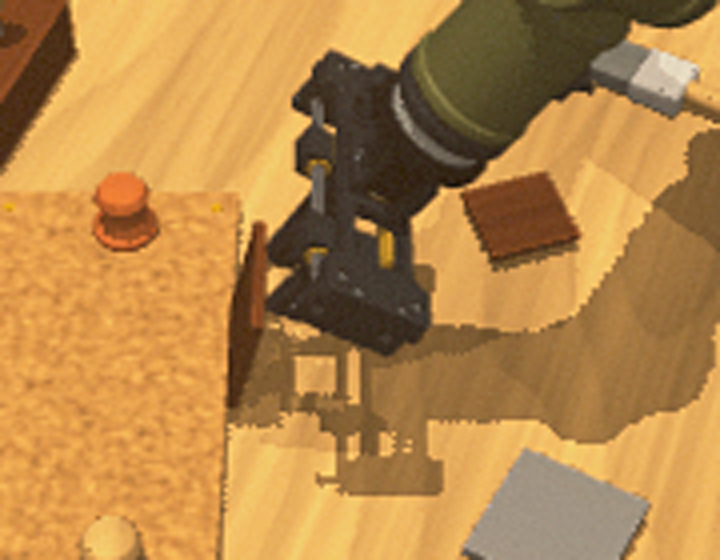

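View pics/wrist11.png

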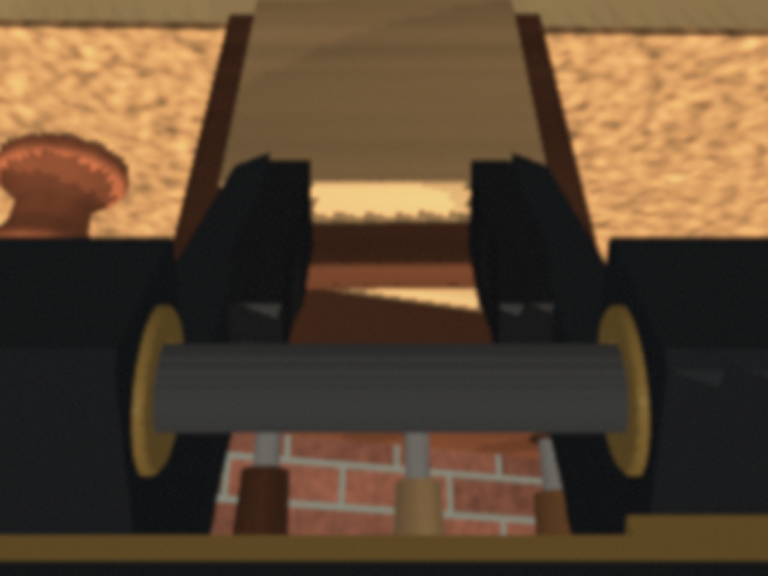

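Request:
apply_moves(xyz=[[0.0018, -0.0062, 0], [0.0022, -0.0061, 0], [0.0026, -0.0059, 0]], dr=[[0, 0, 0], [0, 0, 0], [0, 0, 0]], fingers=[0.03, 0.03, 0.03])

```text
time: 14.15
eef_pos: [0.6379, 0.0288, 0.0942]
orientation: [-1.571, 0.98, 0.349]
force: [-1.1, -0.5, 5.1]
gripper_width: 0.34
```

```bash
python3 st.py 12 wrist side
```

```text
t 14.15 tcp [0.6379 0.0288 0.0942] F [-1.0864 -0.459   5.1248] q [ 0.42  0.98 -0.75  2.15  2.43  0.55 -0.37] alpha 33.84799769332816 yaw 0.34905323482914424 fwd -0.009856564763401451 lat 0.0028945583084009443
```

View pics/side12.png

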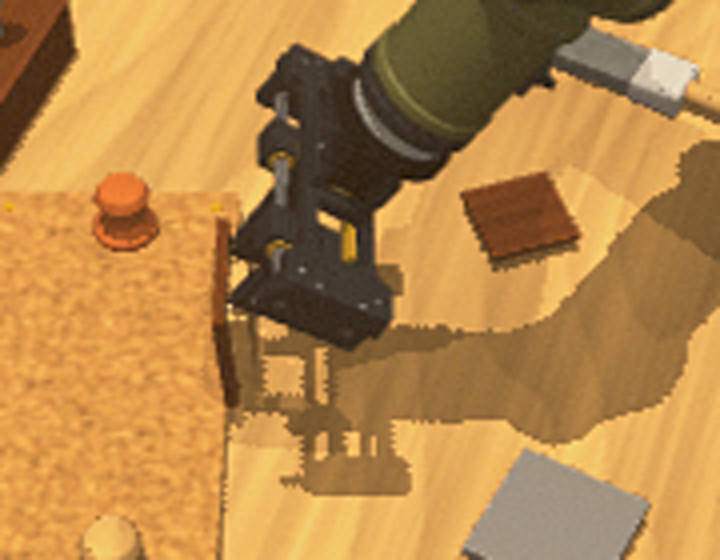

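View pics/wrist12.png

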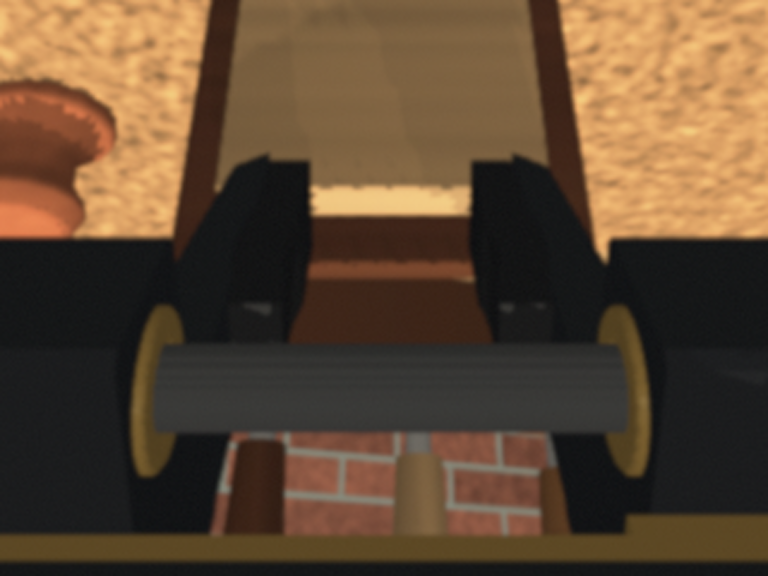

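Request:
apply_moves(xyz=[[0.0011, -0.0053, 0], [0.0028, -0.0053, 0], [0.0033, -0.0048, 0]], dr=[[0, 0, 0], [0, 0, 0], [0, 0, 0]], fingers=[0.03, 0.03, 0.03])

```text
time: 14.62
eef_pos: [0.655, 0.0351, 0.0972]
orientation: [-1.571, 0.979, 0.349]
force: [0.2, -0.1, 2.9]
gripper_width: 0.341
```

```bash
python3 st.py 13 wrist side
```

```text
t 14.625 tcp [0.655  0.0351 0.0972] F [ 0.2408 -0.0747  2.9048] q [ 0.39  0.97 -0.73  2.1   2.4   0.51 -0.35] alpha 33.890816413629096 yaw 0.349030270157107 fwd 0.008355512474958176 lat 0.0029200799764312006
```

View pics/side13.png

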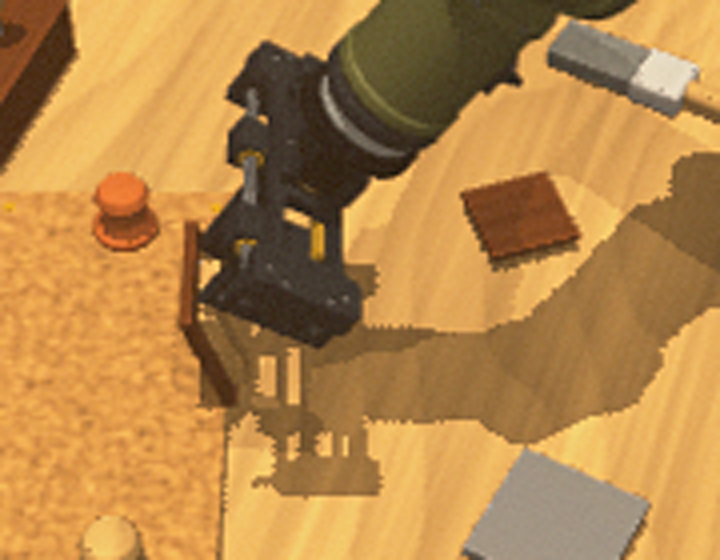

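View pics/wrist13.png

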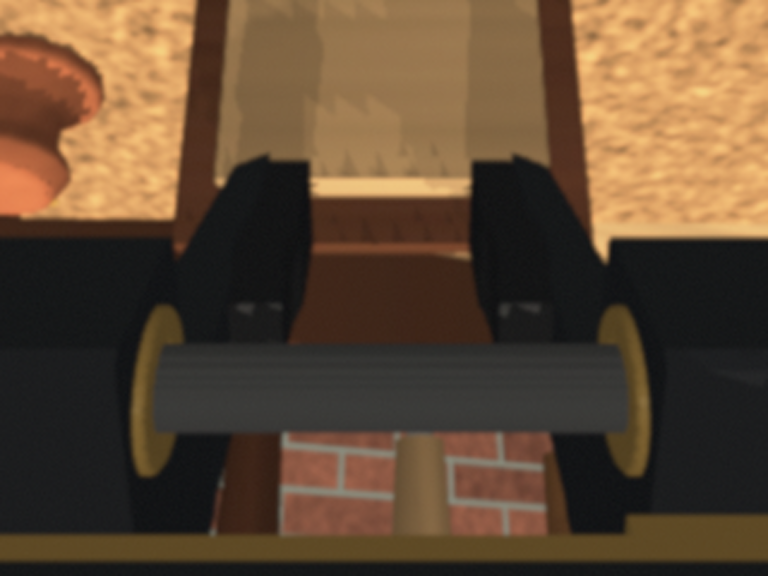

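Request:
apply_moves(xyz=[[0.003, -0.0065, 0], [0.004, -0.006, 0], [0.004, -0.006, 0], [0.004, -0.006, 0]], dr=[[0, 0, 0], [0, 0, 0], [0, 0, 0], [0, 0, 0]], fingers=[0.03, 0.03, 0.03, 0.03])

```text
time: 15.22
eef_pos: [0.6823, 0.0453, 0.0967]
orientation: [-1.569, 0.983, 0.351]
force: [-0.1, 0.4, 0.0]
gripper_width: 0.344
```

```bash
python3 st.py 14 wrist side
```

```text
t 15.225 tcp [0.6823 0.0453 0.0967] F [-0.0851  0.3766  0.0169] q [ 0.34  0.97 -0.68  2.02  2.35  0.44 -0.31] alpha 33.69775367721688 yaw 0.35085258616186543 fwd 0.03746757082044569 lat 0.0030911382974365418
```

View pics/side14.png

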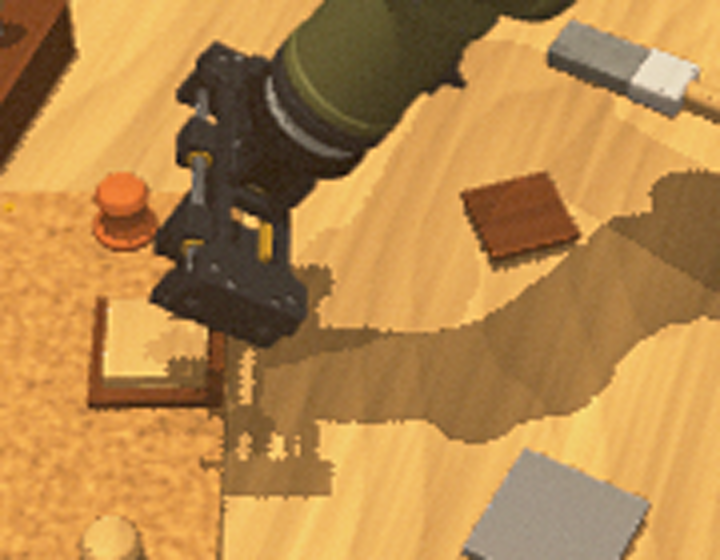

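View pics/wrist14.png

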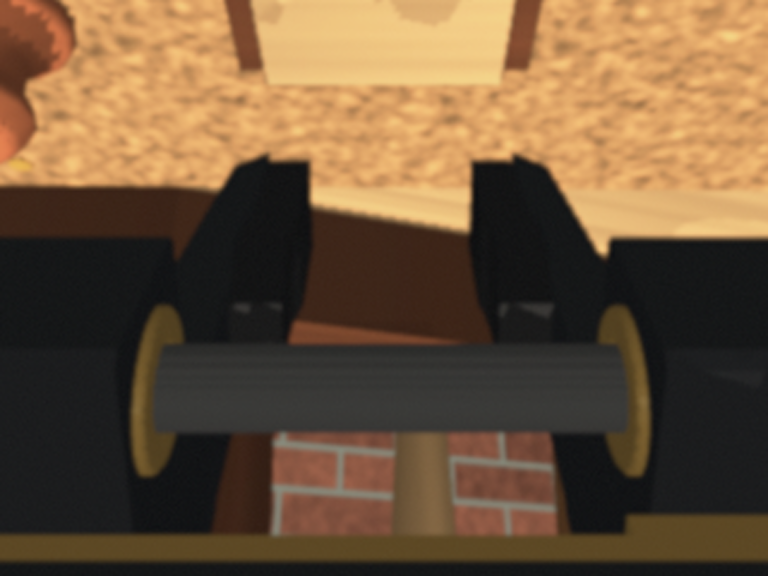

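Request:
apply_moves(xyz=[[-0.0165, 0.019, 0], [-0.0165, 0.019, 0], [-0.0165, 0.019, 0], [-0.01, 0.012, 0], [0, 0, 0]], dr=[[0, 0, 0], [0, 0, 0.03], [0, 0, 0.03], [0, 0, 0.03], [0, 0, 0]], fingers=[0.03, 0.03, 0.03, 0.03, 0.03])

```text
time: 15.95
eef_pos: [0.5956, 0.0141, 0.1101]
orientation: [-1.569, 1.075, 0.351]
force: [0.3, 1.0, 0.6]
gripper_width: 0.341
```

```bash
python3 st.py 15 side; python3 -c "
from h import *
c,s=shot('wrist','w15.png')
c,s=shot('top','t15.png',box=(240,150,360,240),sc=6.6)"
```

```text
t 15.95 tcp [0.5956 0.0141 0.1101] F [0.3402 1.0263 0.6443] q [ 0.39  0.88 -0.67  2.19  2.32  0.44 -0.33] alpha 28.42423184992712 yaw 0.35121185092699714 fwd -0.054686405581902256 lat 0.003560729445335894
```

View pics/side15.png

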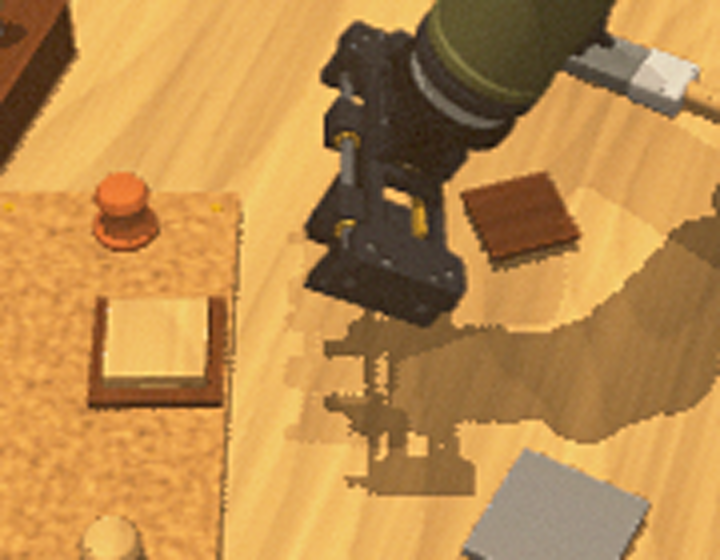

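View pics/w15.png

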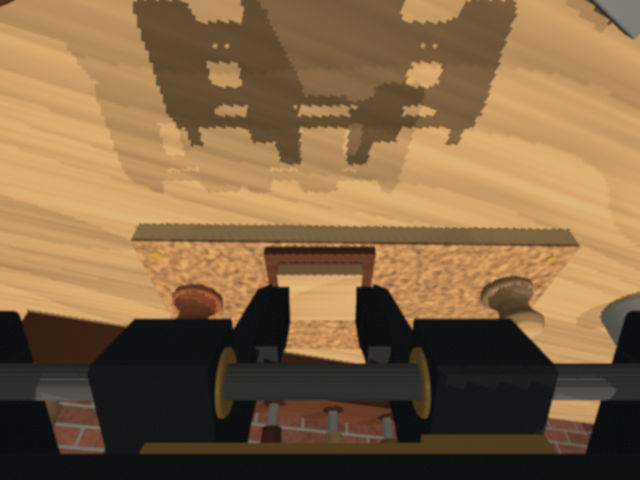

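View pics/t15.png

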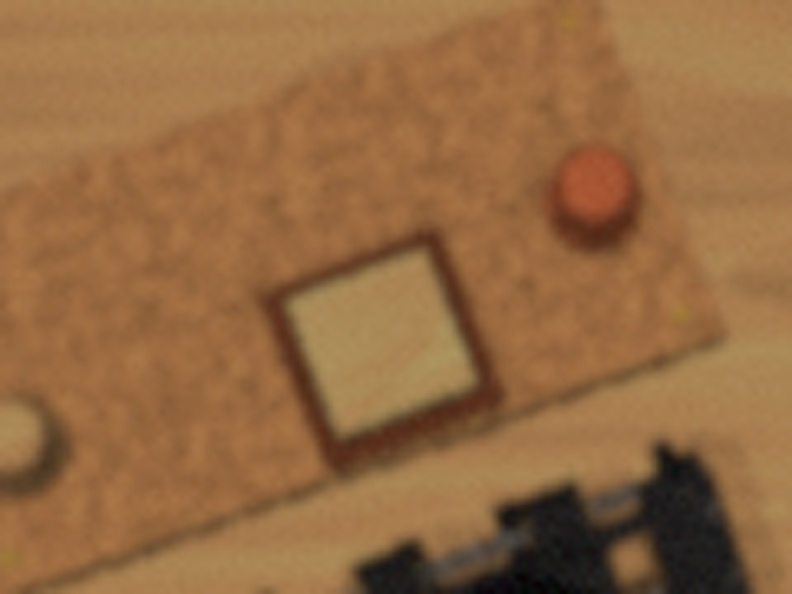

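```bash
python3 - <<'E'
import cv2
a=cv2.imread("pics/w15.png")[220:300,240:400];cv2.imwrite("pics/w15c.png",cv2.resize(a,(800,400),interpolation=cv2.INTER_CUBIC))
E
```

```text
(no output)
```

View pics/w15c.png

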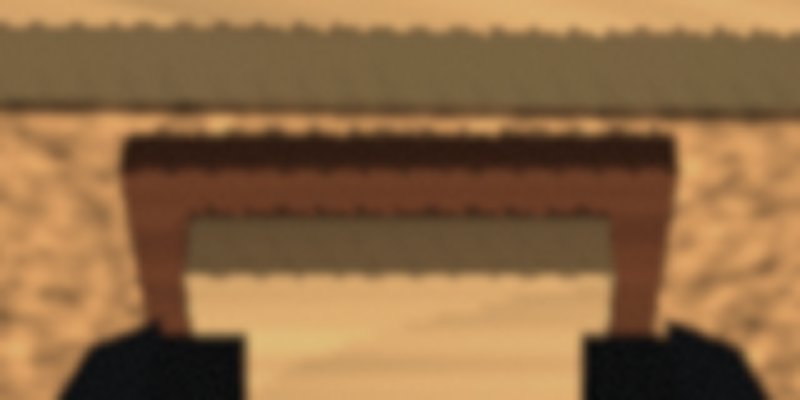

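```bash
python3 - <<'E'
from plan import *
s=sense();c=camera("wrist")
n=np.array([np.cos(.35),np.sin(.35),0])
B=plane(c,[[266,241.4],[374,242]],.018,s);L=plane(c,[[265.4,247.4],[374.6,247.4]],.018,s);G=plane(c,[[240+185/5,220+215/5],[240+612/5,220+215/5]],.026,s)
print(B@n,L@n,G@n,"tcp",s["eef_pos"]@n,np.linalg.norm(L[0]-L[1]),s["eef_pos"])
lat=[-n[1],n[0],0];print(B@lat,L@lat,s["eef_pos"]@lat)
E
python3 - <<'E'
import sys;sys.path.insert(0,'.')
from tgt import *
n=np.array([np.cos(.35),np.sin(.35),0])
s=sense();p=s["eef_pos"].copy();p+= -.004*n;p[2]=.032
T(0,.032,rim=p,al=25,maxd=.02)
E
```

```text
[0.6221 0.6229] [0.6288 0.6289] [0.6377 0.6378] tcp 0.565228185650777 0.0830168297557448 [0.5964 0.0145 0.1096]
[-0.2324 -0.1517] [-0.2336 -0.1506] -0.19086861296549854
now [0.5963 0.0146 0.1095] [-1.5664  1.074   0.353 ] [-0.0174  0.2639  0.871 ] t 16.15
tgt [0.5925 0.0132 0.032 ] q [ 0.3629  1.0319 -0.6462  2.1601  2.364   0.5165 -0.3258]
rows 4 dr [-0.0, 0.0, 0.015]
[[0.0166, 0.0101, -0.0], [0.0167, 0.0099, -0.0], [0.0169, 0.0096, -0.0], [0.017, 0.0094, -0.0]]
```

```bash
python3 - <<'E'
from plan import *
c=camera("side");f=c["frame"][:,:,::-1][215:275,255:305]
cv2.imwrite("pics/sc.png",cv2.resize(f,(750,900),interpolation=cv2.INTER_CUBIC)[:, :][0:900][:600] if 0 else cv2.resize(f,(500,600),interpolation=cv2.INTER_CUBIC))
t=camera("top");f=t["frame"][:,:,::-1][180:225,275:335]
cv2.imwrite("pics/tc.png",cv2.resize(f,(800,600),interpolation=cv2.INTER_CUBIC))
E
```

```text
(no output)
```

View pics/sc.png

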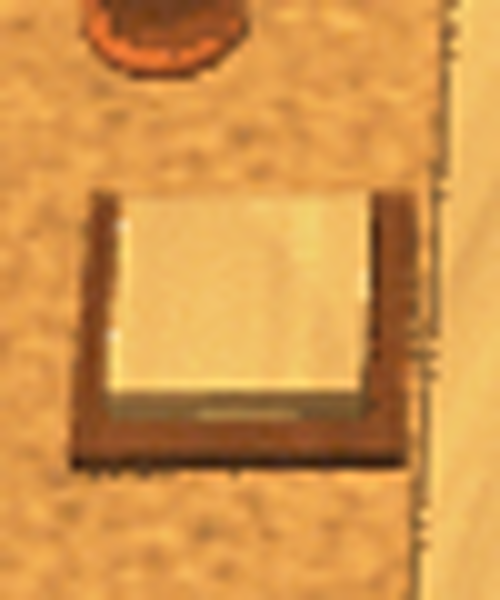

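View pics/tc.png

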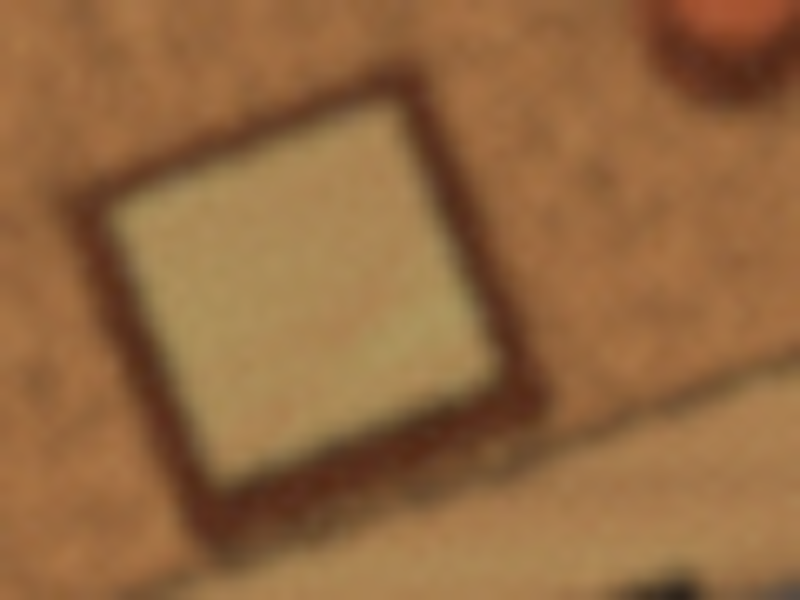

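The lid is dark face down on the cork, with its near edge about 4–7 mm inside in all three views. I'll add margin with a gentle push on the plug.

Request:
apply_moves(xyz=[[0.0165, 0.01, 0], [0.0165, 0.01, 0], [0.017, 0.0095, 0], [0.017, 0.0095, 0], [0, 0, 0]], dr=[[0, 0, 0.015], [0, 0, 0.015], [0, 0, 0.015], [0, 0, 0.015], [0, 0, 0]], fingers=[0.03, 0.03, 0.03, 0.03, 0.03])

```text
time: 16.88
eef_pos: [0.5929, 0.0138, 0.0275]
orientation: [-1.564, 1.136, 0.355]
force: [0.8, 0.4, 0.6]
gripper_width: 0.34
```

```bash
python3 - <<'E'
from tgt import *
n=np.array([np.cos(.35),np.sin(.35),0]);lat=np.array([-n[1],n[0],0])
s=sense();print("n",s["eef_pos"]@n)
p=.645*n-.1915*lat
T(0,.032,rim=p,al=25,maxd=.0075)
E
```

```text
n 0.5617176085601604
now [0.5929 0.0138 0.0275] [-1.5635  1.1363  0.3551] [0.7858 0.3918 0.5769] t 16.875
tgt [0.6716 0.0413 0.032 ] q [ 0.2077  1.0122 -0.4789  1.9358  2.1971  0.3048 -0.2203]
rows 12 dr [-0.0, 0.0, -0.0]
[[0.0026, -0.0065, -0.0001], [0.0026, -0.0065, -0.0001], [0.0026, -0.0065, -0.0001], [0.0026, -0.0065, -0.0001], [0.0026, -0.0065, -0.0001], [0.0026, -0.0065, -0.0001], [0.0026, -0.0065, -0.0001], [0.0026, -0.0064, -0.0001], [0.0026, -0.0064, -0.0001], [0.0026, -0.0064, -0.0001], [0.0026, -0.0064, -0.0001], [0.0026, -0.0064, -0.0001]]
```

Request:
apply_moves(xyz=[[0.0005, -0.0085, 0], [0.0005, -0.0085, 0], [0.002, -0.0075, 0], [0.003, -0.0065, 0], [0.003, -0.0065, 0], [0.003, -0.0065, 0], [0.003, -0.0065, 0]], dr=[[0, 0, 0], [0, 0, 0], [0, 0, 0], [0, 0, 0], [0, 0, 0], [0, 0, 0], [0, 0, 0]], fingers=[0.03, 0.03, 0.03, 0.03, 0.03, 0.03, 0.03])

```text
time: 17.75
eef_pos: [0.6466, 0.0334, 0.0383]
orientation: [-1.566, 1.132, 0.354]
force: [-1.2, -0.5, -0.2]
gripper_width: 0.341
```

```bash
python3 - <<'E'
from tgt import *
n=np.array([np.cos(.35),np.sin(.35),0]);lat=np.array([-n[1],n[0],0])
s=sense();print("n",s["eef_pos"]@n)
p=.645*n-.1915*lat
T(0,.032,rim=p,al=25,maxd=.005)
E
python3 st.py 17 wrist
```

```text
n 0.6188510169018596
now [0.6466 0.0334 0.0383] [-1.5655  1.1322  0.3541] [-1.2312 -0.5135 -0.2451] t 17.75
tgt [0.6716 0.0413 0.032 ] q [ 0.2077  1.0122 -0.4788  1.9358  2.1969  0.3047 -0.2202]
rows 6 dr [-0.0, 0.0, 0.0]
[[0.0028, -0.0035, -0.0002], [0.0028, -0.0035, -0.0002], [0.0028, -0.0035, -0.0002], [0.0028, -0.0035, -0.0002], [0.0028, -0.0035, -0.0002], [0.0028, -0.0035, -0.0002]]
t 17.75 tcp [0.6466 0.0334 0.0383] F [-1.2312 -0.5135 -0.2451] q [ 0.26  1.   -0.54  2.01  2.25  0.37 -0.25] alpha 25.127329541953625 yaw 0.35407879342970167 fwd -0.00016586088574716974 lat 0.004254680415866626
```

View pics/wrist17.png

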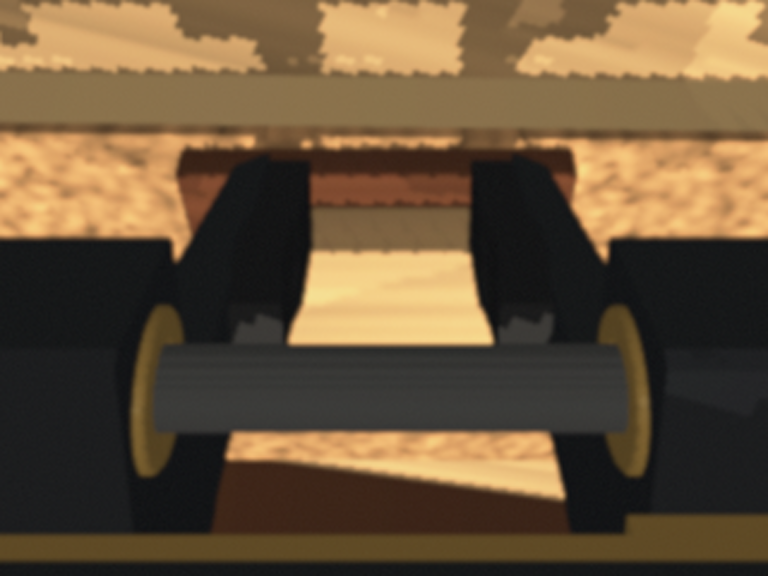

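Request:
apply_moves(xyz=[[0.003, 0.003, 0], [0.0022, -0.0036, 0], [0.0017, -0.0036, 0], [0.0017, -0.0036, 0], [0.0017, -0.0036, 0], [0.0017, -0.0036, 0], [0.0017, -0.0036, 0]], dr=[[0, 0, 0], [0, 0, 0], [0, 0, 0], [0, 0, 0], [0, 0, 0], [0, 0, 0], [0, 0, 0]], fingers=[0.03, 0.03, 0.03, 0.03, 0.03, 0.03, 0.03])

```text
time: 18.68
eef_pos: [0.6689, 0.0418, 0.0332]
orientation: [-1.564, 1.133, 0.355]
force: [-1.1, -0.8, 0.3]
gripper_width: 0.339
```

```bash
python3 st.py 18 wrist side
```

```text
t 18.675 tcp [0.6689 0.0418 0.0332] F [-1.0591 -0.7839  0.2505] q [ 0.21  1.01 -0.49  1.94  2.2   0.31 -0.22] alpha 25.071333517130576 yaw 0.35531929786776695 fwd 0.023666237378893524 lat 0.004463880522567515
```

View pics/wrist18.png

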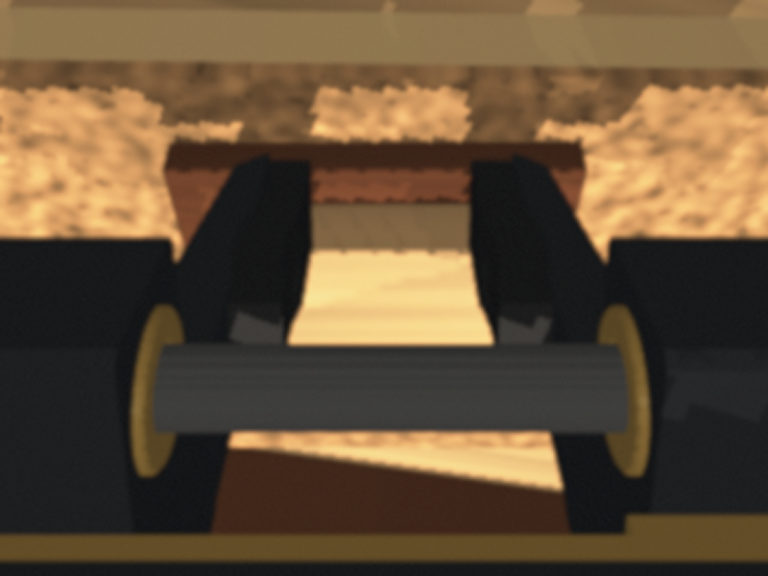

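View pics/side18.png

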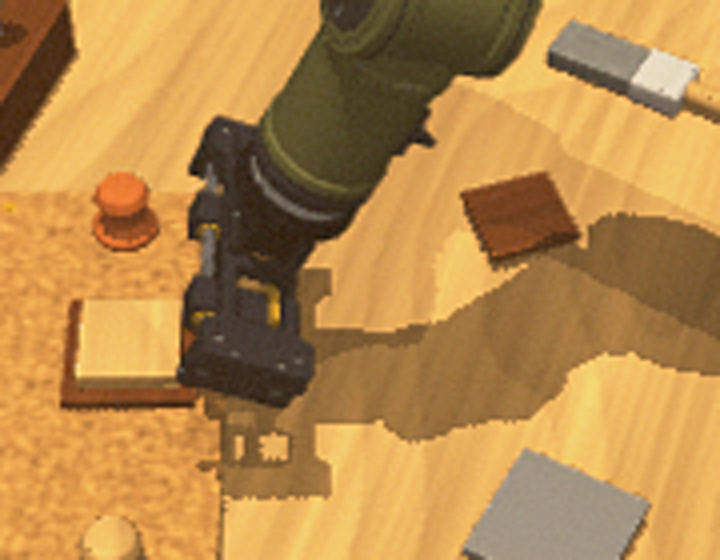

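Pushed in with clear margin all round. Now I'll back off along a level line, then up.

Request:
apply_moves(xyz=[[-0.006, 0.01, 0], [-0.012, 0.018, 0], [-0.016, 0.018, 0], [-0.025, 0.01, 0], [-0.03, 0.005, 0], [-0.015, 0.01, 0], [0, 0, 0]], dr=[[0, 0, 0], [0, 0, 0], [0, 0, 0], [0, 0, 0], [0, 0, 0], [0, 0, 0], [0, 0, 0]], fingers=[0.03, 0.03, 0.03, 0.03, 0.03, 0.03, 0.03])

```text
time: 19.65
eef_pos: [0.5598, 0.0015, 0.0989]
orientation: [-1.564, 1.134, 0.355]
force: [0.5, 0.2, 1.0]
gripper_width: 0.341
```

```bash
python3 st.py 19 side wrist; python3 -c "
from h import *
shot('top','t19.png',box=(120,120,520,360),sc=2)"
```

```text
t 19.65 tcp [0.5598 0.0015 0.0989] F [0.4855 0.1839 1.0461] q [ 0.4   0.87 -0.65  2.24  2.31  0.43 -0.32] alpha 25.027848119049914 yaw 0.35494818987173815 fwd -0.0926193185202222 lat 0.004019946700008037
```

View pics/side19.png

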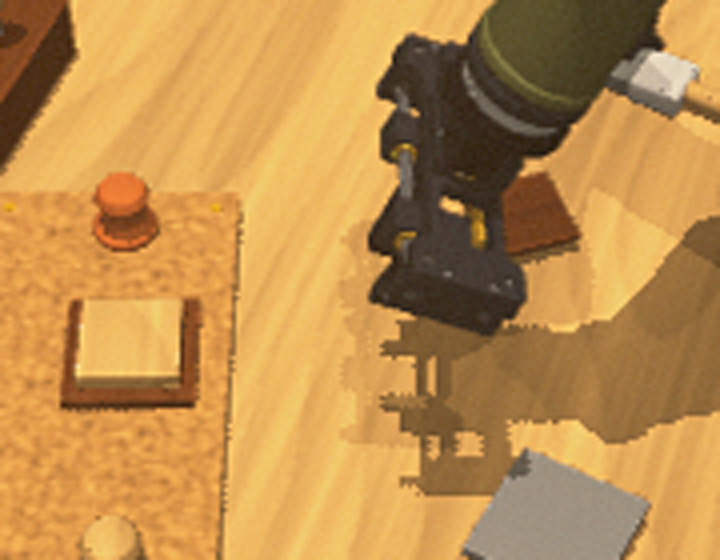

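View pics/t19.png

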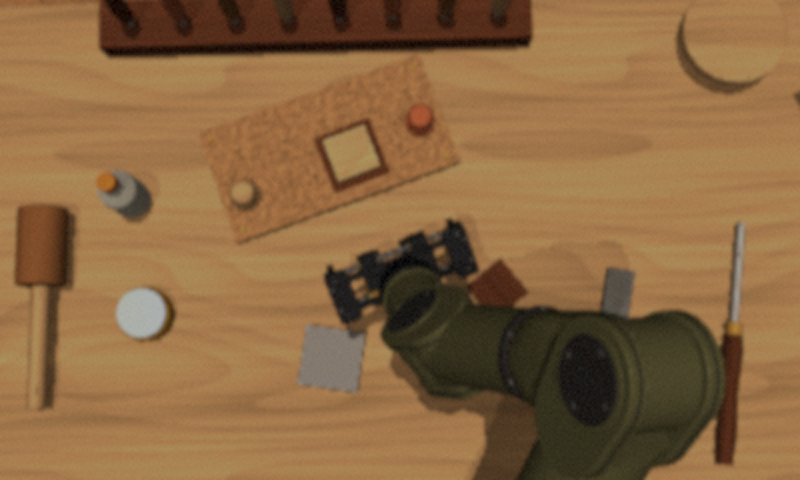

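```bash
python3 -c "
from rig import job_done,sense
print(job_done(),sense()['time'])"
```

```text
the job is handed in; nothing more can be done
the job is handed in; nothing more can be done
```

The lid is turned over: it lies flat on the cork, dark face down, and all of it is inside the board's outline. I handed the job in after about 20 s of the 64 s allowed; the hand-in gives no verdict.

**What I did:**
- **Butting:** I pushed the lid flat across the bench until it met the board's front edge, with about 6 N of contact force.
- **Tipping:** I hooked two forward-leaning fingertips under its near rim and tipped it up past vertical at the edge, until it fell onto the cork.
- **Final push:** it landed only about 4–7 mm inside the front edge, so I pushed it roughly 15–20 mm further in and backed off.

**Last checks:**
- The side and top pictures show the pale plug up and the lid lying flat. The near edge is clearly inside the front edge and there is room to the knobs.
- The tip fingers are about 90 mm behind the board edge and touch nothing.
- The knobs, tin, bottle, mallet, gouge and brush look where they were. I compared them by eye and did not measure them.

**What disagreed or strained:**
- The first top and side position measurements differed by up to 11 mm, so I used the wrist camera's figures instead.
- During the tip, the fingertips briefly pressed into the plug with about 11 N, and I eased that off.
- On the first approach, joints 5 and 6 came right up to their limits, so I switched to the other wrist configuration. One joint 5 reading (-1.0007 rad against a limit of -1) was marginally past the limit, within what reading noise could explain.

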